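# Ease open a press-fit wax mould with a parting wedge

### The arm

A 7-joint arm with a two-finger parallel gripper is mounted at the origin on the work surface. World frame = base frame: x ahead of the robot, y to its left, z up, the work surface at z = 0. Lengths are in m, angles in rad, forces in N, time in s.
With the tool pointing down it reaches from about 0.425 to 0.975 m from the base axis. Payload 16.7 kg.
Tool frame: the origin (TCP) lies on the centre line of the jaws, within the pads' length; the fingertips stand 14 mm ahead of it and the grasp point (between the pads) lies 5 mm behind it; y points along the fingers, z is the direction in which the jaws open and shut, and the axes are right-handed (so a half turn about y gives the same grasp; the last joint's range is limited). The gripper opens to 85 mm and grips with 20 to 120 N. Pads are 22 mm wide; open, the fingers measure 114 mm over their backs; the gripper's body (76 mm by 85 mm) begins 54 mm behind the grasp point. The pads swing forward as they close: fully open they stand 13 mm farther back than shut.
Start: joints at [-1.46, 0.426, 0.074, 1.606, -0.034, 1.111, -0.067], TCP at [0.173, 0.652, 0.245] pointing down, gripper open.
Joint ranges: [-2.85, 2.85], [-0.5, 2.14], [-1.23, 1.37], [0.21, 2.46], [-1.02, 4.16], [0.16, 2.05], [-2.73, 2.73]. Speed limits (rad/s): [1.89, 1.89, 2.39, 2.39, 3.01, 3.01, 3.01].

### API

Orientations are given as a rotation vector (axis times angle).
In Python, from plant import robot, vision gives the robot as it stands.
- The arm moves only by the tool jog_arm, never from a script. Its argument "moves" is one flat list of numbers, 7 for each row, row after row: the shift along the world's x, y, z normalised to -1 to 1, where 1 is 0.15 m, then the turn, a rotation vector about the world's x, y, z normalised to -1 to 1, where 1 is 45 degrees, then the opening, from -1 (shut) to 1 (fully open), so that 0 is half open. In form: [x, y, z, wx, wy, wz, gripper, x, y, z, wx, wy, wz, gripper, ...]. A call has 1 to 8 rows; each row shifts and turns the commanded pose from where the row before left it; what a row does not reach is not made up. A row lasts 1/8 s, in which the tool goes at most 62.5 mm and 10.7 degrees, less where a joint would pass 70% of its speed; a pose out of reach is approached as far as the arm can. A call with a number of a shift or a turn outside -1 to 1 is refused whole. A call with a gripper value outside its range is refused whole. The fingers move at their own pace and stop on an object; "newtons" is the grip in N (left out, the last holds). Time passes only in rows, so rows that do not move let the fingers close. It gives the time, the measured TCP pose, the force and the opening at its end, in the units of the state.
- robot.read_state(): the state, without advancing time (a new reading comes with each control period).
- vision.capture(name): name is "side" or "top"; returns the picture (480x640x3 uint8, blue, green, red); there is no depth.
- vision.camera_params(name): a dict with "K" (3x3 intrinsics, pixels), "position" and "attitude" of the camera in the world. Camera axes: x right, y up, looking along -z (the intrinsics and any distortion apply to the point x, -y, -z); pixel columns grow to the right and rows downward; lengths in m; the calibration is good to about 2 mm. A picture is of the moment at which its call begins. camera_params takes no time and is no camera call.
- robot.finish_job(): hands the job in, once; it reports no verdict.
The state is a dict: "time": time; "joint_positions": joint angles; "qd": joint speeds; "joint_torque": joint torques, N m; "position": TCP position; "orientation": TCP orientation; "ft_force": force on the tool from outside, world axes, zero at the start; "ft_torque": the same for the moment, N m; "finger_gap": finger opening in m.
Only numpy, scipy, OpenCV 4.12 (cv2) and the standard library are available. Lean on these libraries where they do the work, as an engineer would, in place of code of your own. Each camera call takes 0.05 s, during which the arm holds its last target.

### The job

Take the double-ended brass wedge from the grey felt mat and, with the wedge alone, ease the top half of the aluminium mould off its tight dowels by working the wedge gently into the seam from its left and right sides in turn, so that neither side ever gets more than about 3 mm ahead of the other, until both sides stand about 6 mm higher than when fully closed. The aluminium is soft, so keep the total pressure of the wedge on the mould (its two faces added together) below 30 N; then lay the wedge back upright on the grey mat, leaving the bangle, loupe and jar where they are.

Things in the scene. Friction and masses are not known exactly. Their poses are not given: they have to be found in the camera images.
- fixture: Bench fixture, fixed; carries a two-part aluminium mould centred on it. Origin: centre of its underside, on the bench; z up, +y its left, -y its right. Plate 130 (x) x 100 (y) x 12 mm; blue cheeks at x +-48 mm, 44 mm high. Mould's lower half: rigid block 80 (x) x 130 (y) mm. Top half (cover): 80 x 100 x 22 mm, so the lower half sticks out 15 mm left and right as a bare flat ledge.
- left_ledge (a point): Point on the bench (z = 0) straight below the middle of the left ledge, at y = +57.5 mm of the fixture; axes as the fixture. The ledge spans y 50 to 65 mm. Its height varies and is NOT measured: 46 to 74 mm above the bench, equal left and right; feel it with the wedge. The closed cover's underside is 4 mm and its top 26 mm above the ledge (a flat brass bush in its middle 30 mm).
- right_ledge (a point): The same below the right ledge, y = -57.5 mm. From each ledge a pry slot runs level with the ledge straight inwards under the cover: 30 mm wide (x -15 to +15 mm), 40 mm deep from the cover's edge to its blind end, 4 mm high while the cover is closed.
- left_lift (a joint): How far the left (+y) side of the cover has come up, rad: 0 closed, 0.06 = 6 mm of rise at the left edge (1 mm per 0.01), stop at 0.1; may start up to 0.8 mm open. Moves only when the wedge lifts that edge with about 4 to 7 N; friction holds it where it is left. The sides move independently, the opposite edge being the pivot.
- right_lift (a joint): The same for the right (-y) side of the cover.
- wedge_centre (a point): Centre of the wedge's wooden handle, 21 mm above the wedge's flat underside. Loose double-ended wedge, about 120 g, lying flat, z up: handle 16 (x) x 36 (y) x 42 (z) mm in the middle, to be held across x from above; a brass blade at each end along +y and -y, both alike, 124 mm over the tips.
- wedge_tip (a point): Middle of the wedge's +y tip edge, on its underside, 62 mm from the wedge's middle. Blade 18 mm wide, 44 mm long, underside flat; 2.5 mm thick at the tip, 1 mm thicker every 4 mm, 13.5 mm at the handle. Pushed level along the slot floor it starts to lift a closed cover with its tip 6 mm in under the edge; tip 30 mm in = side raised 6 mm.
- mat: Grey felt mat fixed to the bench, 110 (x) x 180 (y) x 4 mm thick; origin at the centre of its underside. The wedge lies on it at the start.
- pad: Blue felt pad fixed to the bench, 110 x 160 x 4 mm, with the bangle and the loupe on it; origin at the centre of its underside.
- bangle: Loose gold bangle lying flat on the blue pad, 66 mm across, 8 mm high; origin at the centre of its underside. Leave alone.
- loupe: Loose black loupe standing on the blue pad, 28 mm across, 30 mm high; origin at the centre of its underside. Leave alone.
- jar: Loose amber jar with aluminium cap beyond the mould, 44 mm across, 36 mm high; origin at the centre of its underside. Leave alone.
Mind the look-alikes: they are no part of the job. There is more than one size of the fixture; the one meant has the size given above. Of the things that look like the mat, the largest one is meant.

How it is judged:
By the outcome, as a careful person would: the job done as asked, in the order asked, and still so for the second after the job is handed in, with the robot touching nothing.
It also fails if it takes over 72 s, if anything falls off the work surface, if the arm or the gripper's body presses on something with over 40 N, if the wrist force passes 120 N, or if a joint passes its speed limit or range.

## Working session

There is one attempt and no reset: what is moved stays moved. The work goes in short steps, Python scripts to look and compute and a tool call to move; the robot and the scene stay as the last step left them, time stands still between calls to the robot, and variables do not carry over. Pictures are saved under pics/ and viewed, and the job is handed in when it is done.

Besides the shell and the picture viewer there is one more tool, called after "Emit:" as name(argument=value, ...) on one line, values as JSON. jog_arm: Moves the arm, as the interface text tells. Its arguments: {"type":"object","properties":{"moves":{"type":"array","items":{"type":"number","minimum":-1,"maximum":1}},"newtons":{"type":"number"}},"required":["moves"]}

```bash
ls -la; mkdir -p pics; python3 - <<'E'
from plant import robot, vision
import cv2
for n in("side","top"):
    cv2.imwrite(f"pics/{n}0.png",vision.capture(n)); print(n,vision.camera_params(n))
s=robot.read_state()
for k in s: print(k,s[k])
E
```

```text
total 12
drwxr-xr-x  3 agent agent 4096 Dec  7 13:50 .
drwxr-xr-x 23 root  root  4096 Dec  7 13:50 ..
drwxr-xr-x  2 agent agent 4096 Dec  7 13:50 pics
side {'K': array([[538.2400714 ,   0.        , 322.2654074 ],
       [  0.        , 538.2400714 , 233.96430844],
       [  0.        ,   0.        ,   1.        ]]), 'position': array([ 0.07955323, -0.76340302,  0.59047635]), 'attitude': array([ 1.02119642, -0.2751939 , -0.46897611])}
top {'K': array([[567.32449009,   0.        , 306.77543663],
       [  0.        , 567.32449009, 241.54650951],
       [  0.        ,   0.        ,   1.        ]]), 'position': array([0.27394637, 0.04294   , 1.34157339]), 'attitude': array([ 0.15783589, -0.15563705, -1.5886754 ])}
time 0.1
joint_positions [-1.46048868  0.42669846  0.07385997  1.60653592 -0.03409199  1.1107767
 -0.06710143]
qd [-0.00049589 -0.00124916  0.00195919 -0.00110828 -0.00115433 -0.00021004
  0.00098229]
joint_torque [ 6.90052490e-03 -9.51539898e+01  3.77074063e+00 -4.64401567e+01
  1.96240837e-02  6.53506431e-03  1.27353991e-05]
position [0.17334589 0.65200801 0.2446646 ]
orientation [-1.56231349  0.20405376 -0.20396439]
ft_force [-0.42938385  0.35614711 -0.40640174]
ft_torque [ 0.01522535 -0.01970885 -0.02234227]
finger_gap 0.08528887379039805
```

View pics/side0.png

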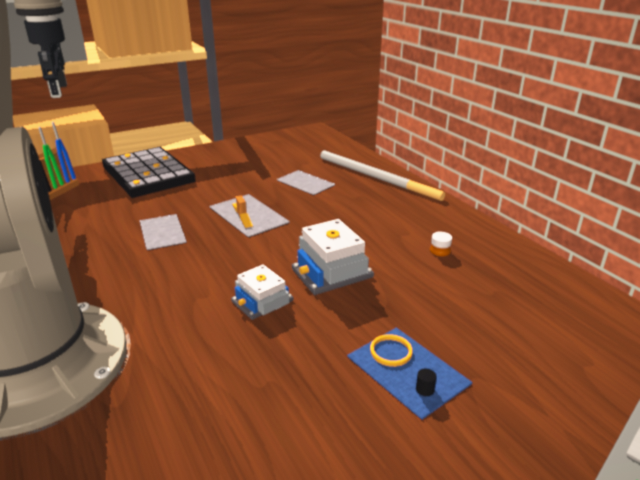

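View pics/top0.png

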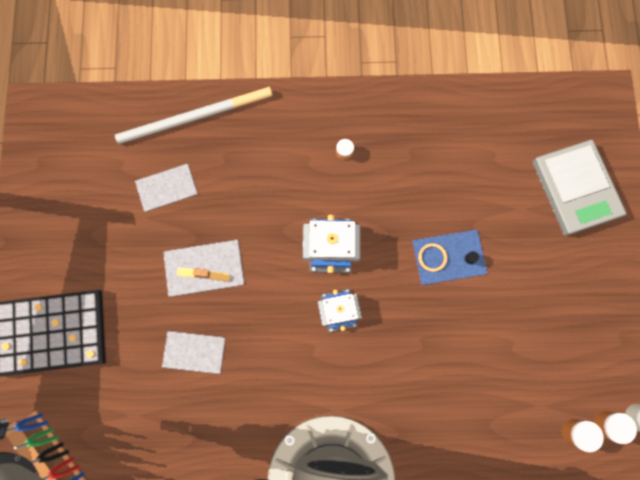

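Candidates in the top view:
- **Mats:** (204,268), the largest, with the wedge on it; (193,353); (166,188).
- **Fixtures:** (332,240), large; (340,310), small.
- **Wedge:** only the one at (203,273).

Next I'll crop in close and measure.

```bash
cat > h.py <<'E'
import numpy as np, cv2
from scipy.spatial.transform import Rotation as R
from plant import robot, vision
P={n:vision.camera_params(n) for n in("side","top")}
def ray(n,u,v):
    p=P[n];d=np.linalg.solve(p["K"],[u,v,1.]);d=np.array([d[0],-d[1],-d[2]])
    return p["position"],R.from_rotvec(p["attitude"]).apply(d)
def plane(n,u,v,z):
    o,d=ray(n,u,v);return o+d*(z-o[2])/d[2]
def proj(n,X):
    p=P[n];c=R.from_rotvec(p["attitude"]).inv().apply(np.asarray(X,float)-p["position"])
    q=p["K"]@np.array([c[0],-c[1],-c[2]]);return q[:2]/q[2]
def tri(u1,u2):
    a,d=ray("top",*u1);b,e=ray("side",*u2)
    s=np.linalg.lstsq(np.stack([d,-e],1),b-a,rcond=None)[0]
    p,q=a+s[0]*d,b+s[1]*e;return (p+q)/2,np.linalg.norm(p-q)
E
python3 - <<'E'
from h import *
t=cv2.imread("pics/top0.png");s=cv2.imread("pics/side0.png")
def crop(im,x,y,w,h,k,name): cv2.imwrite(name,cv2.resize(im[y:y+h,x:x+w],None,fx=k,fy=k,interpolation=cv2.INTER_CUBIC))
crop(t,155,230,100,75,8,"pics/c_mat.png")
crop(t,290,200,80,75,8,"pics/c_fix.png")
crop(s,280,200,100,100,6,"pics/c_fixs.png")
crop(s,200,185,100,60,8,"pics/c_mats.png")
E
```

```text
(no output)
```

View pics/c_mat.png

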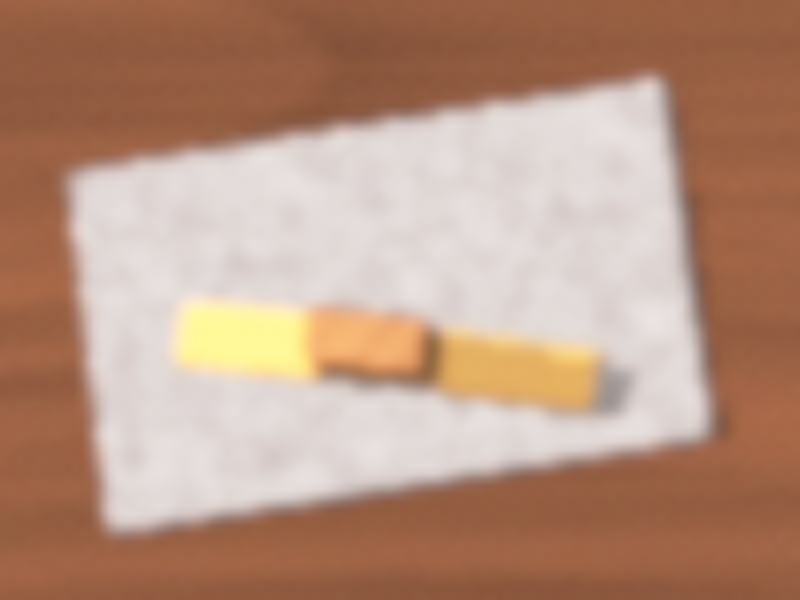

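View pics/c_fix.png

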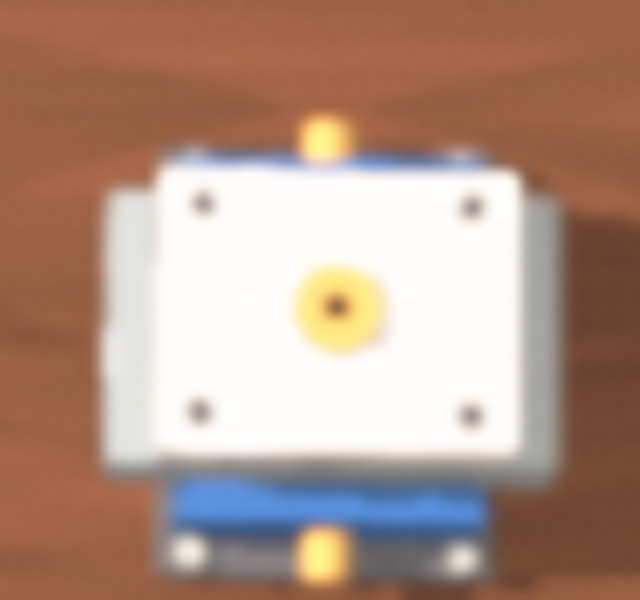

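View pics/c_fixs.png

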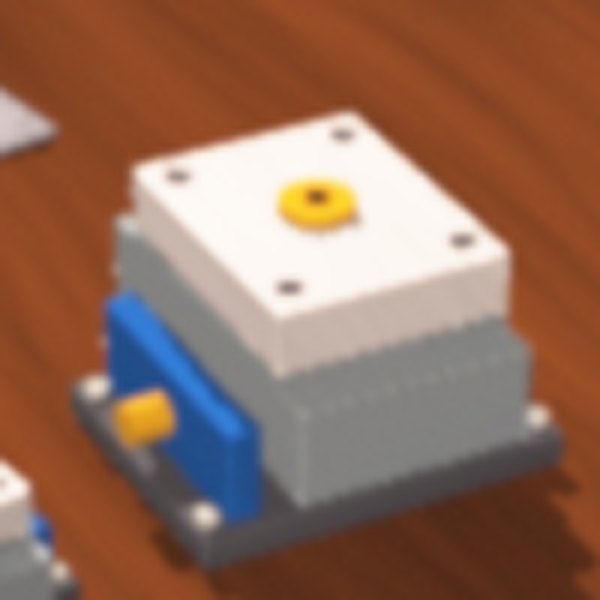

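View pics/c_mats.png

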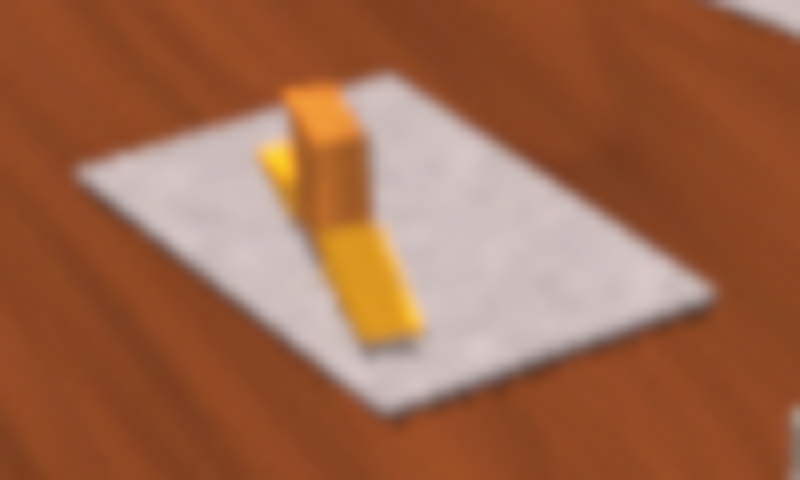

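The crops confirm the choices. The wedge's blade tips are near full-image pixels (177,271) and (230,278), with the handle between them. The large mould's cover spans about (310,221)-(355,257).

```bash
python3 - <<'E'
from h import *
t=cv2.imread("pics/top0.png");s=cv2.imread("pics/side0.png")
def big(m,roi):
    z=np.zeros_like(m);x,y,w,h=roi;z[y:y+h,x:x+w]=m[y:y+h,x:x+w]
    c,_=cv2.findContours(z,cv2.RETR_EXTERNAL,cv2.CHAIN_APPROX_NONE);return max(c,key=cv2.contourArea)
K=4
def up(im): return cv2.resize(im,None,fx=K,fy=K,interpolation=cv2.INTER_CUBIC)
def unup(p): return (np.asarray(p)+.5)/K-.5
T=up(t);S=up(s)
# cover top white in top view
hsv=cv2.cvtColor(T,cv2.COLOR_BGR2HSV)
w=((hsv[...,2]>238)&(hsv[...,1]<20)).astype(np.uint8)
c=big(w,(300*K,215*K,65*K,48*K));c=cv2.convexHull(c)
q=unup(cv2.boxPoints(cv2.minAreaRect(c)));print("cover top px",q.round(2).tolist())
qa=unup(cv2.approxPolyDP(c,.03*cv2.arcLength(c,True),True)[:,0]);print("approx",qa.round(2).tolist())
# side cover top
hs=cv2.cvtColor(S,cv2.COLOR_BGR2HSV)
w=((hs[...,2]>225)&(hs[...,1]<30)).astype(np.uint8)
c2=cv2.convexHull(big(w,(295*K,210*K,75*K,55*K)))
qs=unup(cv2.approxPolyDP(c2,.03*cv2.arcLength(c2,True),True)[:,0]);print("side approx",qs.round(2).tolist())
np.save("q.npy",np.array([qa,qs],dtype=object),allow_pickle=True)
for z in (.08,.09,.1):
    X=np.array([plane("top",*p,z) for p in q]);
    print(z,X.mean(0).round(4),[round(np.linalg.norm(X[i]-X[i-1]),4) for i in range(4)])
for a in qa:
    best=min((tri(a,b)+(b,) for b in qs),key=lambda r:r[1]); print(a,best[0].round(4),round(best[1],4))
# mat
m=((hsv[...,1]<40)&(hsv[...,2]>130)).astype(np.uint8)
c=cv2.convexHull(big(m,(155*K,230*K,100*K,75*K)));X=np.array([plane("top",*p,.004) for p in unup(cv2.boxPoints(cv2.minAreaRect(c)))])
print("mat",X.mean(0),[round(np.linalg.norm(X[i]-X[i-1]),4) for i in range(4)],np.degrees([np.arctan2(*(X[i]-X[i-1])[[1,0]]) for i in range(4)]))
print(X.round(4).tolist())
# wedge brass+handle mask
m=((hsv[...,1]>110)&(hsv[...,2]>150)).astype(np.uint8)
z=np.zeros_like(m);z[255*K:290*K,172*K:236*K]=m[255*K:290*K,172*K:236*K]
c=max(cv2.findContours(z,cv2.RETR_EXTERNAL,cv2.CHAIN_APPROX_NONE)[0],key=cv2.contourArea)
b=unup(cv2.boxPoints(cv2.minAreaRect(c)));print("wedge box",b.round(2).tolist())
for zz in(.0055,):
    X=np.array([plane("top",*p,zz) for p in b]);print(X.round(4).tolist(),X.mean(0),[round(np.linalg.norm(X[i]-X[i-1]),4) for i in range(4)],np.degrees([np.arctan2(*(X[i]-X[i-1])[[1,0]]) for i in range(4)]))
v=T.copy();cv2.drawContours(v,[c],-1,(255,0,0),1);cv2.imwrite("pics/wd.png",v[250*K:295*K,165*K:245*K])
# handle
m=((hsv[...,0]<16)&(hsv[...,1]>110)&(hsv[...,2]>200)).astype(np.uint8)
c=big(m,(190*K,262*K,22*K,20*K));b=unup(cv2.boxPoints(cv2.minAreaRect(c)));X=np.array([plane("top",*p,.046) for p in b])
print("handle",b.round(2).tolist(),X.mean(0),[round(np.linalg.norm(X[i]-X[i-1]),4) for i in range(4)],np.degrees([np.arctan2(*(X[i]-X[i-1])[[1,0]]) for i in range(4)]))
E
```

```text
cover top px [[308.05999755859375, 255.83999633789062], [308.3699951171875, 220.5], [354.1700134277344, 220.91000366210938], [353.8599853515625, 256.239990234375]]
approx [[310.38, 221.38], [352.88, 221.62], [353.62, 255.38], [309.12, 255.38]]
side approx [[362.88, 242.12], [326.12, 252.38], [303.12, 228.12], [337.88, 219.62]]
0.08 [ 0.5346 -0.0137  0.08  ] [np.float64(0.1033), np.float64(0.082), np.float64(0.1046), np.float64(0.0819)]
0.09 [ 0.5326 -0.0133  0.09  ] [np.float64(0.1025), np.float64(0.0813), np.float64(0.1038), np.float64(0.0813)]
0.1 [ 0.5305 -0.0128  0.1   ] [np.float64(0.1017), np.float64(0.0807), np.float64(0.103), np.float64(0.0806)]
[310.375 221.375] [0.5739 0.0327 0.0823] 0.0016
[352.875 221.625] [ 0.5702 -0.0637  0.082 ] 0.0033
[353.625 255.375] [ 0.4923 -0.0625  0.0829] 0.0026
[309.125 255.375] [0.4966 0.0369 0.082 ] 0.0013
mat [0.48629104 0.2906743  0.004     ] [np.float64(0.1105), np.float64(0.1838), np.float64(0.1108), np.float64(0.1809)] [  10.00197406  -82.5164915  -171.50226677   97.35957057]
[[0.5289, 0.3907, 0.004], [0.5528, 0.2085, 0.004], [0.4433, 0.1921, 0.004], [0.4201, 0.3715, 0.004]]
wedge box [[190.89999389648438, 275.79998779296875], [191.89999389648438, 268.07000732421875], [229.1199951171875, 272.8999938964844], [228.11000061035156, 280.6400146484375]]
[[0.467, 0.3188, 0.0055], [0.4855, 0.3167, 0.0055], [0.4718, 0.228, 0.0055], [0.4533, 0.2303, 0.0055]] [0.46939593 0.27342033 0.0055    ] [np.float64(0.0895), np.float64(0.0186), np.float64(0.0898), np.float64(0.0186)] [ 81.22537489  -6.39373806 -98.79775316 172.85847702]
handle [[193.86000061035156, 268.8900146484375], [207.50999450683594, 268.2699890136719], [207.83999633789062, 275.5199890136719], [194.19000244140625, 276.1400146484375]] [0.46896292 0.28757135 0.046     ] [np.float64(0.0169), np.float64(0.0315), np.float64(0.0169), np.float64(0.0314)] [   3.49071786  -88.73290764 -176.78091079   91.26315161]
```

View pics/wd.png

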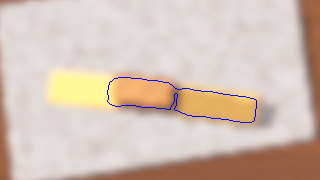

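```bash
python3 - <<'E'
from h import *
K=4
def up(im): return cv2.resize(im,None,fx=K,fy=K,interpolation=cv2.INTER_CUBIC)
def unup(p): return (np.asarray(p)+.5)/K-.5
t=cv2.imread("pics/top0.png");T=up(t);hsv=cv2.cvtColor(T,cv2.COLOR_BGR2HSV)
for n,(x0,x1) in {"L":(172,191),"R":(212,233)}.items():
    m=((hsv[...,1]>80)&(hsv[...,2]>130)&(hsv[...,0]>15)).astype(np.uint8)
    z=np.zeros_like(m);z[255*K:290*K,x0*K:x1*K]=m[255*K:290*K,x0*K:x1*K]
    c=max(cv2.findContours(z,cv2.RETR_EXTERNAL,cv2.CHAIN_APPROX_NONE)[0],key=cv2.contourArea)
    b=unup(cv2.boxPoints(cv2.minAreaRect(c)));print(n,b.round(2).tolist())
    o=np.argsort(b[:,0]);o=o[:2] if n=="L" else o[2:]
    X=np.array([plane("top",*p,.0065) for p in b[o]]);print(X.round(4).tolist(),X.mean(0).round(4))
# cover edges: midpoints rows/cols of gradient
# line fits: left/right white edges as u(v), top/bottom edges v(u)
g=((hsv[...,2]>238)&(hsv[...,1]<20))
sub=g[215*K:262*K,298*K:362*K]
def fit(ax):
    A=[];B=[]
    rng=range(225*K,252*K) if ax==0 else range(314*K,350*K)
    for r in rng:
        i=np.where(g[r,298*K:366*K])[0]+298*K if ax==0 else np.where(g[214*K:262*K,r])[0]+214*K
        A.append((r,i.min()));B.append((r,i.max()))
    out=[]
    for L in(A,B):
        L=np.array(L,float);p=np.polyfit(*unup(L).T,1);rs=np.abs(np.polyval(p,unup(L)[:,0])-unup(L)[:,1]);k=rs<np.median(rs)*2.5+.1
        p=np.polyfit(*unup(L)[k].T,1);out.append(p)
    return out
(l,r),(u,d)=fit(0),fit(1);print(l,r,u,d)
def X(pv,pu): # u=pv0*v+pv1 ; v=pu0*u+pu1
    v=(pu[0]*pv[1]+pu[1])/(1-pu[0]*pv[0]);return np.array([np.polyval(pv,v),v])
C=[X(l,u),X(r,u),X(r,d),X(l,d)];print(np.round(C,2).tolist())
for z in(.08,.0825,.085):
    W=np.array([plane("top",*p,z) for p in C]);print(z,W.mean(0).round(4),[round(np.linalg.norm(W[i]-W[i-1]),4) for i in range(4)],np.degrees([np.arctan2(*(W[i]-W[i-1])[[1,0]]) for i in range(4)]).round(2))
S=up(cv2.imread("pics/side0.png"))
# bush/handle side
hs=cv2.cvtColor(S,cv2.COLOR_BGR2HSV)
def cen(h,roi,lo,hi):
    x,y,w,hh=[K*a for a in roi];m=cv2.inRange(h[y:y+hh,x:x+w],lo,hi);M=cv2.moments(m,True);return unup([M['m10']/M['m00']+x,M['m01']/M['m00']+y]),M['m00']/K/K
a=cen(hsv,(324,230,18,18),(15,70,120),(40,255,255));b=cen(hs,(324,226,18,16),(10,120,120),(40,255,255));print("bush",a,b,tri(a[0],b[0]))
E
```

```text
L [[176.97999572753906, 275.25], [177.66000366210938, 267.7900085449219], [191.0500030517578, 269.0], [190.3699951171875, 276.4700012207031]]
[[0.469, 0.3516, 0.0065], [0.4868, 0.3504, 0.0065]] [0.4779 0.351  0.0065]
R [[210.60000610351562, 278.6300048828125], [211.64999389648438, 270.9599914550781], [229.50999450683594, 273.3900146484375], [228.4600067138672, 281.07000732421875]]
[[0.4521, 0.2293, 0.0065], [0.4704, 0.2269, 0.0065]] [0.4613 0.2281 0.0065]
[-5.00729652e-02  3.20690826e+02] [4.55751763e-16 3.53875000e+02] [3.46720609e-02 2.09766140e+02] [2.71280444e-04 2.55738196e+02]
[[309.65, 220.5], [353.87, 222.04], [353.87, 255.83], [307.88, 255.82]]
0.08 [ 0.5342 -0.0142  0.08  ] [np.float64(0.082), np.float64(0.1011), np.float64(0.0783), np.float64(0.1038)] [ -4.18 -93.43 177.73  88.61]
0.0825 [ 0.5337 -0.014   0.0825] [np.float64(0.0819), np.float64(0.1009), np.float64(0.0782), np.float64(0.1036)] [ -4.18 -93.43 177.73  88.61]
0.085 [ 0.5332 -0.0139  0.085 ] [np.float64(0.0817), np.float64(0.1007), np.float64(0.078), np.float64(0.1034)] [ -4.18 -93.43 177.73  88.61]
bush (array([331.98326772, 238.16759127]), 87.3125) (array([332.40506088, 233.67484779]), 82.125) (array([ 0.532824  , -0.01508774,  0.08590845]), np.float64(0.0015915472017505102))
```

```bash
python3 - <<'E'
from h import *
from itertools import combinations
def dark(name,roi,k=8):
    im=cv2.imread(f"pics/{name}0.png",0).astype(float)
    out=[]
    for (u,v) in roi:
        u0,v0=int(round(u)),int(round(v));p=im[v0-2:v0+3,u0-2:u0+3];w=np.clip(np.percentile(p,70)-p-8,0,None)
        yy,xx=np.mgrid[v0-2:v0+3,u0-2:u0+3];out.append([(w*xx).sum()/w.sum(),(w*yy).sum()/w.sum()])
    return np.array(out)
# order: FL(+x,+y), FR(+x,-y), NL, NR
tp=dark("top",[(290+x/8-.4,200+y/8-.4) for x,y in [(203,203),(472,208),(200,411),(470,416)]])
sp=dark("side",[(280+x/6-.4,200+y/6-.4) for x,y in [(343,134),(462,240),(177,175),(289,287)]])
print(tp.round(2).tolist(),sp.round(2).tolist())
X=[]
for a,b in zip(tp,sp):
    x,e=tri(a,b);X.append(x);print(x.round(4),round(e,4))
X=np.array(X);print(X.mean(0).round(4))
for z in(.0825,):
  W=np.array([plane("top",*p,z) for p in tp]);
  print(W.mean(0).round(4)); 
  for i,j in((0,1),(2,3),(2,0),(3,1)):
    d=W[j]-W[i];print(round(np.linalg.norm(d),4),np.degrees(np.arctan2(d[1],d[0])).round(2))
  W=np.array([plane("side",*p,z) for p in sp]);print(W.mean(0).round(4))
  for i,j in((0,1),(2,3),(2,0),(3,1)):
    d=W[j]-W[i];print(round(np.linalg.norm(d),4),np.degrees(np.arctan2(d[1],d[0])).round(2))
a=plane("top",290+325/8-.5,200+137/8-.5,.04);b=plane("top",290+323/8-.5,200+556/8-.5,.04);print("pins",a,b,np.degrees(np.arctan2(*(a-b)[[1,0]])),(a+b)/2)
E
```

```text
[[314.97, 224.97], [348.55, 225.48], [314.5, 250.99], [348.43, 251.53]] [[336.6, 221.98], [356.56, 239.65], [309.14, 228.9], [327.73, 247.48]]
[0.5647 0.0225 0.0843] 0.0016
[ 0.5617 -0.0537  0.0844] 0.0015
[0.5048 0.0251 0.0842] 0.0012
[ 0.5016 -0.0512  0.0842] 0.0016
[ 0.5332 -0.0143  0.0843]
[ 0.5343 -0.0147  0.0825]
0.0764 -92.28
0.0765 -92.3
0.0603 -2.5
0.0603 -2.42
[ 0.534  -0.0116  0.0825]
0.0765 -92.19
0.0765 -92.51
0.0602 -2.13
0.0606 -2.11
pins [ 0.59508694 -0.01482799  0.04      ] [ 0.47023459 -0.0103276   0.04      ] -2.064373405899181 [ 0.53266076 -0.0125778   0.04      ]
```

```bash
cat >> h.py <<'E'
def frame(): 
    s=robot.read_state();return np.array(s["position"]),R.from_rotvec(s["orientation"]).as_matrix(),s
def st():
    p,M,s=frame()
    print("t",round(s["time"],3),"p",p.round(4),"toolz yaw",np.degrees(np.arctan2(M[1,2],M[0,2])).round(2),"down",M[:,1].round(4),"F",np.round(s["ft_force"],2),"T",np.round(s["ft_torque"],2),"gap",round(s["finger_gap"],4))
E
python3 - <<'E'
from h import *
st();p,M,s=frame()
print("to wedge",(np.array([.4696,.2896,.15])-p)/.15)
a=np.radians(-7.7);zt=np.array([np.cos(a),np.sin(a),0])
for sg in(1,-1):
    z=zt*sg;y=np.array([0,0,-1.]);D=np.stack([np.cross(y,z),y,z],1)
    print(sg,R.from_matrix(D@M.T).as_rotvec(degrees=True)/45)
E
```

```text
t 0.1 p [0.1733 0.652  0.2447] toolz yaw 75.11 down [-2.0e-04 -1.1e-03 -1.0e+00] F [-0.43  0.36 -0.41] T [ 0.02 -0.02 -0.02] gap 0.0853
to wedge [ 1.97502738 -2.41605339 -0.6310973 ]
1 [ 1.00023802e-03 -1.26457043e-03 -1.84026816e+00]
-1 [1.30868358e-03 1.03513023e-03 2.15973135e+00]
```

Emit:
jog_arm(moves=[0.2,-0.24,-0.05,0,0,-0.18,1,0.2,-0.24,-0.05,0,0,-0.18,1,0.2,-0.24,-0.05,0,0,-0.18,1,0.2,-0.24,-0.05,0,0,-0.18,1,0.2,-0.24,-0.05,0,0,-0.18,1,0.2,-0.24,-0.05,0,0,-0.18,1,0.2,-0.24,-0.05,0,0,-0.18,1,0.2,-0.24,-0.05,0,0,-0.18,1])

```text
time: 1.1
position: [0.4141, 0.363, 0.185]
orientation: [-1.287, 1.079, -1.079]
ft_force: [0.9, 0.7, 0.5]
finger_gap: 0.0851
```

```bash
python3 - <<'E'
from h import *
st();p,M,s=frame()
print((np.array([.4696,.2896,.1])-p)/.15,s["joint_positions"])
a=np.radians(-7.7);z=np.array([np.cos(a),np.sin(a),0]);y=np.array([0,0,-1.]);D=np.stack([np.cross(y,z),y,z],1)
print(R.from_matrix(D@M.T).as_rotvec(degrees=True)/45)
E
```

```text
t 1.1 p [0.4141 0.363  0.185 ] toolz yaw 10.05 down [-1.e-04 -0.e+00 -1.e+00] F [0.85 0.69 0.53] T [0.01 0.   0.01] gap 0.0851
[ 0.36988256 -0.48917373 -0.56677745] [-1.17148533  0.30463312  0.4041137   1.96528431 -0.15115859  0.90060375
 -0.51434005]
[ 1.80714208e-05 -1.86302019e-04 -3.94500072e-01]
```

Emit:
jog_arm(moves=[0.12,-0.16,-0.19,0,0,-0.13,1,0.12,-0.16,-0.19,0,0,-0.13,1,0.13,-0.17,-0.187,0,0,-0.135,1,0,0,0,0,0,0,1])

```text
time: 1.6
position: [0.4692, 0.2878, 0.0983]
orientation: [-1.146, 1.308, -1.31]
ft_force: [-0.2, -0.1, 0.6]
finger_gap: 0.0854
```

```bash
python3 - <<'E'
from h import *
st();p,M,s=frame()
print((np.array([.4696,.2896,.024])-p)/.15)
im=vision.capture("top");cv2.imwrite("pics/pre.png",cv2.resize(im[210:310,140:260],None,fx=6,fy=6,interpolation=cv2.INTER_CUBIC))
im=vision.capture("side");cv2.imwrite("pics/pres.png",cv2.resize(im[130:250,170:320],None,fx=5,fy=5,interpolation=cv2.INTER_CUBIC))
E
```

```text
t 1.6 p [0.4692 0.2878 0.0983] toolz yaw -7.73 down [-0.002  -0.0034 -1.    ] F [-0.15 -0.09  0.61] T [ 0.02 -0.03  0.01] gap 0.0854
[ 0.00280927  0.0119158  -0.4956533 ]
```

View pics/pre.png

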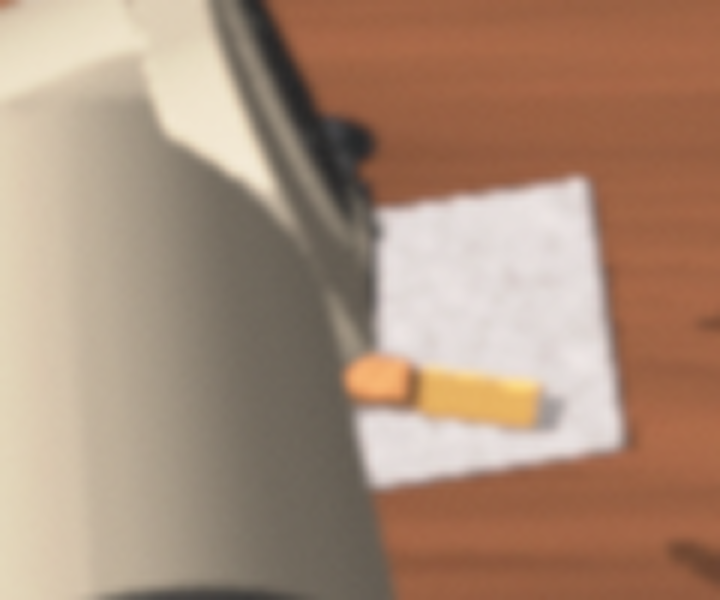

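View pics/pres.png

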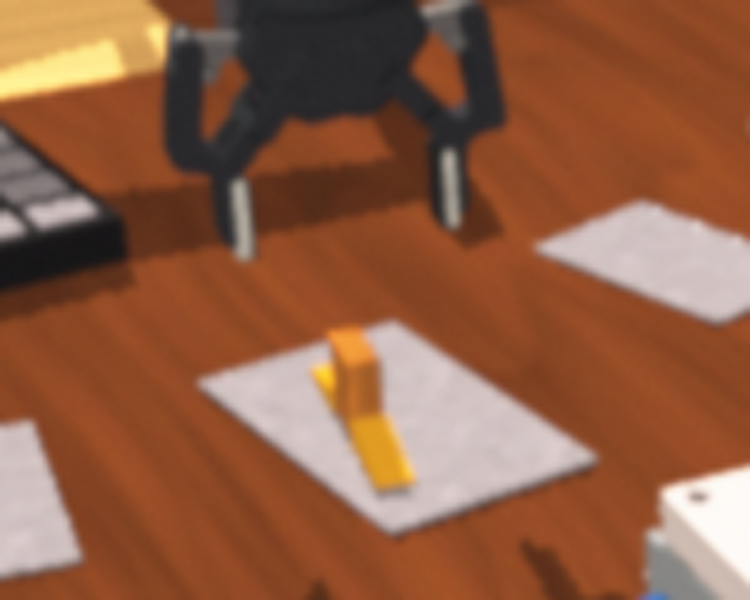

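Emit:
jog_arm(moves=[0.005,-0.005,-0.2,0,0,0,1,0,0,-0.2,0,0,0,1,0,0,-0.1,0,0,0,1,0,0,0,0,0,0,1])

```text
time: 2.2
position: [0.4693, 0.2904, 0.0251]
orientation: [-1.146, 1.304, -1.304]
ft_force: [-0.6, 0.2, 0.6]
finger_gap: 0.0854
```

```bash
python3 - <<'E'
from h import *
st()
E
```

```text
t 2.2 p [0.4693 0.2904 0.0251] toolz yaw -7.4 down [-8.e-04 -4.e-04 -1.e+00] F [-0.62  0.15  0.59] T [ 0.06  0.03 -0.01] gap 0.0854
```

Emit:
jog_arm(moves=[0,0,0,0,0,0,-1,0,0,0,0,0,0,-1,0,0,0,0,0,0,-1,0,0,0,0,0,0,-1,0,0,0,0,0,0,-1,0,0,0,0,0,0,-1,0,0,0,0,0,0,-1], newtons=70)

```text
time: 3.08
position: [0.4698, 0.2903, 0.0257]
orientation: [-1.144, 1.305, -1.304]
ft_force: [-1.8, -2.0, 8.5]
finger_gap: 0.0152
```

```bash
python3 - <<'E'
from h import *
st()
E
```

```text
t 3.075 p [0.4698 0.2903 0.0257] toolz yaw -7.47 down [ 2.e-04  6.e-04 -1.e+00] F [-1.81 -1.99  8.51] T [-0.15  0.41 -0.03] gap 0.0152
```

Emit:
jog_arm(moves=[0,0,0.05,0,0,0,-1,0,0,0.2,0,0,0,-1,0,0,0.25,0,0,0,-1,0,0,0.25,0,0,0,-1,0,0,0,0,0,0,-1,0,0,0,0,0,0,-1])

```text
time: 3.82
position: [0.4693, 0.29, 0.1375]
orientation: [-1.145, 1.305, -1.304]
ft_force: [0.6, 0.1, -0.8]
finger_gap: 0.0154
```

```bash
python3 - <<'E'
from h import *
st()
im=vision.capture("side");cv2.imwrite("pics/lift.png",cv2.resize(im[100:250,170:350],None,fx=4,fy=4,interpolation=cv2.INTER_CUBIC))
yaw=np.radians(-2.35);e=np.array([-np.sin(yaw),np.cos(yaw),0]);c=np.array([.5333,-.0143,0])
print("left hover (ins -12)",c+e*(.05+.062+.012),"right",c-e*(.05+.062+.012))
p,M,s=frame();print(p, (c+e*.124-p)/.15)
E
```

```text
t 3.825 p [0.4693 0.29   0.1375] toolz yaw -7.45 down [-3.e-04  1.e-04 -1.e+00] F [ 0.56  0.1  -0.83] T [-0.02 -0.01 -0.03] gap 0.0154
left hover (ins -12) [0.53838446 0.10959572 0.        ] right [ 0.52821554 -0.13819572  0.        ]
[0.46912291 0.289838   0.13703984] [ 0.46174366 -1.20161525 -0.91359896]
```

View pics/lift.png

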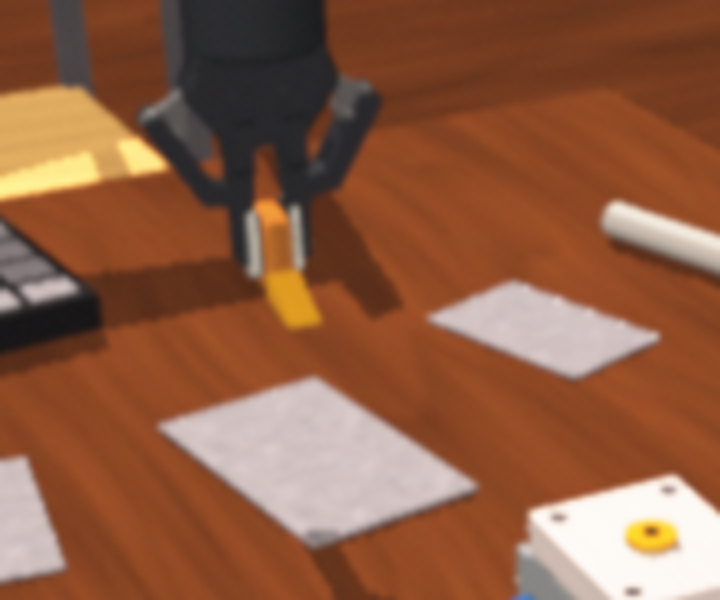

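Emit:
jog_arm(moves=[0.115,-0.25,0,0,0,0.028,-1,0.115,-0.3,-0.05,0,0,0.028,-1,0.115,-0.3,-0.05,0,0,0.028,-1,0.115,-0.25,-0.08,0,0,0.029,-1,0,-0.1,0,0,0,0,-1,0,0,0,0,0,0,-1,0,0,0,0,0,0,-1])

```text
time: 4.75
position: [0.5382, 0.1114, 0.1106]
orientation: [-1.19, 1.239, -1.238]
ft_force: [0.4, -0.1, -1.8]
finger_gap: 0.0151
```

```bash
python3 - <<'E'
from h import *
st()
im=vision.capture("side");cv2.imwrite("pics/hovs_raw.png",im);cv2.imwrite("pics/hovs.png",cv2.resize(im[150:300,240:400],None,fx=5,fy=4,interpolation=cv2.INTER_CUBIC)) if 0 else cv2.imwrite("pics/hovs.png",cv2.resize(im[150:300,240:400],None,fx=4,fy=4,interpolation=cv2.INTER_CUBIC))
im=vision.capture("top");cv2.imwrite("pics/hovt_raw.png",im);cv2.imwrite("pics/hovt.png",cv2.resize(im[190:290,240:380],None,fx=5,fy=5,interpolation=cv2.INTER_CUBIC))
E
```

```text
t 4.75 p [0.5382 0.1114 0.1106] toolz yaw -2.31 down [-6.e-04  3.e-04 -1.e+00] F [ 0.42 -0.09 -1.76] T [ 0.02  0.02 -0.05] gap 0.0151
```

View pics/hovs.png

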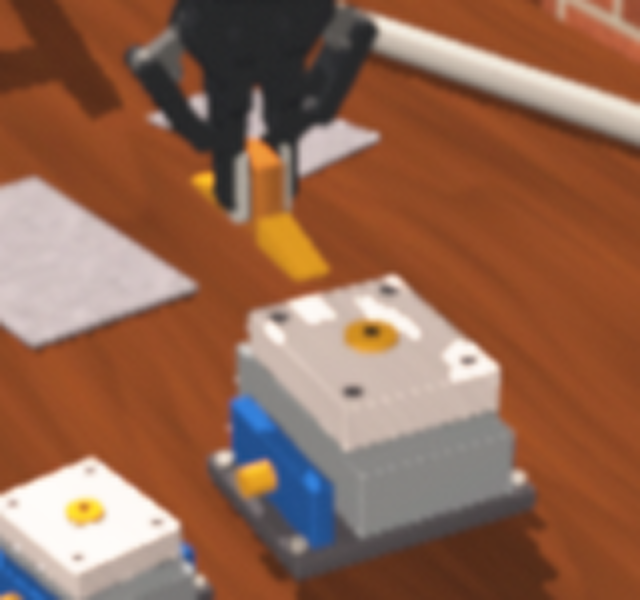

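View pics/hovt.png

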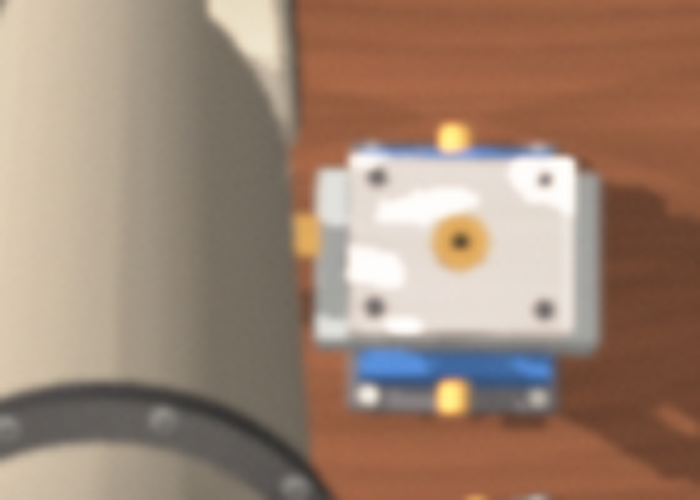

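```bash
python3 - <<'E'
from h import *
t=tri((303.6,236.6),(318.4,218.3));print(t)
print(plane("top",303.6,213/5+189.5,.0905),plane("top",303.6,258/5+189.5,.0905))
print("expected",np.array([.5382,.1114,0])+.062*np.array([-np.sin(np.radians(2.31)),-np.cos(np.radians(2.31)),0]))
# cover left edge in top image, at z .0835, with ledge outer edge
g=cv2.imread("pics/hovt_raw.png")
for v in(225,234,236,238): print(v,g[v,296:316].astype(int).tolist()) if v==236 else None
for u in(302.,303,304,309,310): print(u,plane("top",u,236.5,.0905)[1].round(4),plane("top",u,236.5,.0835)[1].round(4),plane("top",u,236.5,.058)[1].round(4))
E
```

```text
(array([0.53816011, 0.04876559, 0.08710593]), np.float64(0.0006749245398798753))
[0.54813938 0.04838839 0.0905    ] [0.5274173  0.04884755 0.0905    ]
expected [0.53570102 0.04945038 0.        ]
236 [[92, 103, 112], [92, 107, 118], [96, 126, 151], [98, 153, 196], [95, 166, 219], [94, 170, 223], [99, 171, 221], [119, 171, 212], [144, 167, 189], [160, 167, 173], [165, 167, 169], [165, 167, 168], [166, 169, 171], [175, 181, 186], [196, 205, 217], [209, 218, 228], [212, 220, 230], [211, 220, 230], [212, 221, 230], [213, 221, 231]]
302.0 0.0522 0.0523 0.0525
303 0.05 0.05 0.0501
304 0.0477 0.0477 0.0478
309 0.0364 0.0364 0.0363
310 0.0342 0.0341 0.034
```

Emit:
jog_arm(moves=[-0.013,0,-0.06,0,0,0,-1,0,0,-0.06,0,0,0,-1,0,0,-0.02,0,0,0,-1,0,0,0,0,0,0,-1,0,0,0,0,0,0,-1])

```text
time: 5.48
position: [0.5369, 0.11, 0.0899]
orientation: [-1.189, 1.24, -1.24]
ft_force: [-1.0, 0.1, -1.3]
finger_gap: 0.0153
```

```bash
python3 - <<'E'
from h import *
for i in range(3): st()
E
```

```text
t 5.475 p [0.5369 0.11   0.0899] toolz yaw -2.39 down [ 1.e-04  1.e-04 -1.e+00] F [-1.    0.07 -1.31] T [-0.05  0.02 -0.03] gap 0.0153
t 5.475 p [0.5369 0.11   0.0899] toolz yaw -2.39 down [ 1.e-04  1.e-04 -1.e+00] F [-1.    0.07 -1.31] T [-0.05  0.02 -0.03] gap 0.0153
t 5.475 p [0.5369 0.11   0.0899] toolz yaw -2.39 down [ 1.e-04  1.e-04 -1.e+00] F [-1.    0.07 -1.31] T [-0.05  0.02 -0.03] gap 0.0153
```

Emit:
jog_arm(moves=[0,0,-0.006,0,0,0,-1,0,0,-0.006,0,0,0,-1,0,0,-0.006,0,0,0,-1,0,0,-0.006,0,0,0,-1,0,0,0,0,0,0,-1])

```text
time: 6.1
position: [0.5367, 0.11, 0.0861]
orientation: [-1.189, 1.24, -1.24]
ft_force: [-0.2, 0.1, -1.3]
finger_gap: 0.0154
```

Emit:
jog_arm(moves=[0,0,-0.004,0,0,0,-1,0,0,-0.002,0,0,0,-1])

```text
time: 6.35
position: [0.5367, 0.1101, 0.0852]
orientation: [-1.189, 1.24, -1.24]
ft_force: [-0.2, 0.6, -0.7]
finger_gap: 0.0152
```

Emit:
jog_arm(moves=[0,0,-0.003,0,0,0,-1,0,0,-0.002,0,0,0,-1])

```text
time: 6.6
position: [0.5367, 0.1101, 0.0845]
orientation: [-1.189, 1.24, -1.24]
ft_force: [0.2, -0.4, -1.3]
finger_gap: 0.0154
```

Emit:
jog_arm(moves=[0,0,-0.003,0,0,0,-1,0,0,-0.003,0,0,0,-1])

```text
time: 6.85
position: [0.5367, 0.11, 0.0836]
orientation: [-1.189, 1.24, -1.24]
ft_force: [-0.1, -1.2, -1.2]
finger_gap: 0.0152
```

Emit:
jog_arm(moves=[0,0,-0.003,0,0,0,-1,0,0,-0.002,0,0,0,-1])

```text
time: 7.1
position: [0.5367, 0.11, 0.0828]
orientation: [-1.189, 1.24, -1.24]
ft_force: [0.5, 0.2, -1.4]
finger_gap: 0.0155
```

Emit:
jog_arm(moves=[0,0,-0.003,0,0,0,-1,0,0,-0.002,0,0,0,-1])

```text
time: 7.35
position: [0.5367, 0.1101, 0.0821]
orientation: [-1.189, 1.24, -1.24]
ft_force: [-0.1, -0.2, -1.1]
finger_gap: 0.0153
```

Emit:
jog_arm(moves=[0,0,-0.003,0,0,0,-1,0,0,-0.002,0,0,0,-1])

```text
time: 7.6
position: [0.5368, 0.1102, 0.0815]
orientation: [-1.189, 1.24, -1.24]
ft_force: [-1.1, 1.5, 4.4]
finger_gap: 0.0151
```

Emit:
jog_arm(moves=[0,0,-0.003,0,0,0,-1,0,0,-0.002,0,0,0,-1])

```text
time: 7.85
position: [0.5369, 0.1103, 0.0811]
orientation: [-1.189, 1.24, -1.239]
ft_force: [-3.7, 2.0, 13.1]
finger_gap: 0.0154
```

Emit:
jog_arm(moves=[0,0,-0.003,0,0,0,-1,0,0,-0.002,0,0,0,-1])

```text
time: 8.1
position: [0.537, 0.1105, 0.0805]
orientation: [-1.188, 1.24, -1.239]
ft_force: [-3.5, 3.2, 14.9]
finger_gap: 0.015
```

Emit:
jog_arm(moves=[0,0,-0.003,0,0,0,-1,0,0,-0.002,0,0,0,-1])

```text
time: 8.35
position: [0.5371, 0.1107, 0.0797]
orientation: [-1.188, 1.24, -1.239]
ft_force: [-1.2, 4.4, 10.9]
finger_gap: 0.0152
```

Emit:
jog_arm(moves=[0,0,0.03,0,0,0,-1,0,0,0.03,0,0,0,-1,0,0,0,0,0,0,-1])

```text
time: 8.72
position: [0.5369, 0.1101, 0.0884]
orientation: [-1.189, 1.24, -1.24]
ft_force: [-0.6, 0.9, -1.4]
finger_gap: 0.0151
```

```bash
python3 - <<'E'
from h import *
st()
im=vision.capture("side");cv2.imwrite("pics/b_raw.png",im);cv2.imwrite("pics/b.png",cv2.resize(im[170:230,270:350],None,fx=10,fy=10,interpolation=cv2.INTER_CUBIC))
E
```

```text
t 8.725 p [0.5369 0.1101 0.0884] toolz yaw -2.38 down [ 5.e-04  2.e-04 -1.e+00] F [-0.61  0.9  -1.44] T [-0.01  0.    0.03] gap 0.0151
```

View pics/b.png

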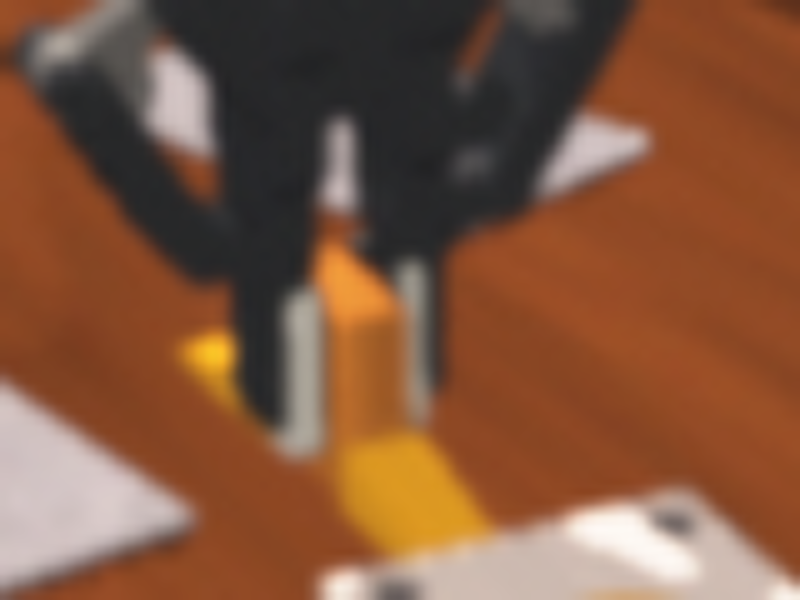

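Emit:
jog_arm(moves=[0,0.1,0,0,0,0,-1,0,0,-0.15,0,0,0,-1,0,0,-0.15,0,0,0,-1,0,0,-0.09,0,0,0,-1,0,0,0,0,0,0,-1,0,0,0,0,0,0,-1])

```text
time: 9.52
position: [0.5371, 0.1253, 0.0301]
orientation: [-1.189, 1.24, -1.24]
ft_force: [1.1, 0.4, -1.5]
finger_gap: 0.0153
```

Emit:
jog_arm(moves=[0,0,-0.006,0,0,0,-1,0,0,-0.006,0,0,0,-1,0,0,-0.006,0,0,0,-1,0,0,-0.006,0,0,0,-1])

```text
time: 10.02
position: [0.5367, 0.1251, 0.026]
orientation: [-1.189, 1.24, -1.24]
ft_force: [-0.0, 0.3, -1.0]
finger_gap: 0.0155
```

Emit:
jog_arm(moves=[0,0,-0.006,0,0,0,-1,0,0,-0.006,0,0,0,-1])

```text
time: 10.28
position: [0.5367, 0.1251, 0.0241]
orientation: [-1.189, 1.24, -1.24]
ft_force: [0.1, -0.9, -0.6]
finger_gap: 0.0148
```

Emit:
jog_arm(moves=[0,0,-0.004,0,0,0,-1])

```text
time: 10.4
position: [0.5367, 0.1251, 0.0236]
orientation: [-1.189, 1.24, -1.24]
ft_force: [-0.9, 0.3, -1.3]
finger_gap: 0.0153
```

Emit:
jog_arm(moves=[0,0,-0.004,0,0,0,-1])

```text
time: 10.52
position: [0.5367, 0.125, 0.0229]
orientation: [-1.189, 1.24, -1.24]
ft_force: [0.3, -1.2, 2.0]
finger_gap: 0.0152
```

Emit:
jog_arm(moves=[0,0,-0.003,0,0,0,-1,0,0,-0.003,0,0,0,-1], newtons=20)

```text
time: 10.78
position: [0.5369, 0.1248, 0.0225]
orientation: [-1.189, 1.24, -1.24]
ft_force: [-3.6, -3.2, 12.4]
finger_gap: 0.0149
```

Emit:
jog_arm(moves=[0,0,-0.003,0,0,0,-1,0,0,-0.003,0,0,0,-1])

```text
time: 11.02
position: [0.537, 0.1246, 0.0218]
orientation: [-1.189, 1.24, -1.24]
ft_force: [-3.2, -5.8, 12.5]
finger_gap: 0.0151
```

Emit:
jog_arm(moves=[0,0,-0.003,0,0,0,-1,0,0,0,0,0,0,-1])

```text
time: 11.28
position: [0.537, 0.1245, 0.0216]
orientation: [-1.188, 1.24, -1.24]
ft_force: [-5.6, -5.1, 18.7]
finger_gap: 0.0154
```

```bash
python3 - <<'E'
from h import *
st()
E
```

```text
t 11.275 p [0.537  0.1245 0.0216] toolz yaw -2.42 down [ 4.e-04  2.e-04 -1.e+00] F [-5.57 -5.06 18.69] T [-0.37  1.06  0.15] gap 0.0154
```

Emit:
jog_arm(moves=[0,0,0.003,0,0,0,-0.4,0,0,0,0,0,0,-0.4,0,0,0.003,0,0,0,-0.4,0,0,0,0,0,0,-0.4,0,0,0,0,0,0,-1,0,0,0,0,0,0,-1,0,0,0,0,0,0,-1,0,0,0,0,0,0,-1], newtons=120)

```text
time: 12.28
position: [0.5367, 0.1251, 0.0218]
orientation: [-1.189, 1.24, -1.24]
ft_force: [-2.4, -0.7, 7.0]
finger_gap: 0.0145
```

```bash
python3 - <<'E'
from h import *
st()
im=vision.capture("side");cv2.imwrite("pics/d.png",cv2.resize(im[180:260,260:360],None,fx=8,fy=8,interpolation=cv2.INTER_CUBIC))
E
```

```text
t 12.275 p [0.5367 0.1251 0.0218] toolz yaw -2.38 down [-1.e-04  2.e-04 -1.e+00] F [-2.4  -0.7   7.02] T [-0.03  0.44 -0.02] gap 0.0145
```

View pics/d.png

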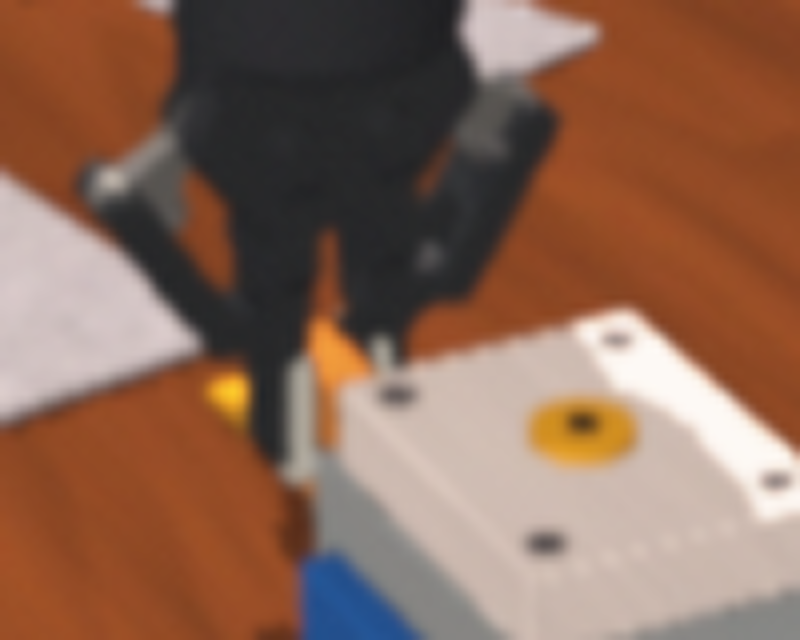

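Emit:
jog_arm(moves=[0,0,0.08,0,0,0,-1,0,0,0.2,0,0,0,-1,0,0,0.22,0,0,0,-1,0,-0.1,0,0,0,0,-1,0,0,0,0,0,0,-1,0,0,0,0,0,0,-1])

```text
time: 13.08
position: [0.5362, 0.11, 0.096]
orientation: [-1.19, 1.241, -1.24]
ft_force: [-0.6, -1.1, -0.8]
finger_gap: 0.0146
```

```bash
python3 - <<'E'
from h import *
st()
im=vision.capture("side");cv2.imwrite("pics/e_raw.png",im);cv2.imwrite("pics/e.png",cv2.resize(im[160:230,260:360],None,fx=8,fy=8,interpolation=cv2.INTER_CUBIC))
im=vision.capture("top");cv2.imwrite("pics/et_raw.png",im);cv2.imwrite("pics/et.png",cv2.resize(im[210:270,290:370],None,fx=8,fy=8,interpolation=cv2.INTER_CUBIC))
E
```

```text
t 13.075 p [0.5362 0.11   0.096 ] toolz yaw -2.4 down [-1.2e-03 -3.0e-04 -1.0e+00] F [-0.6  -1.11 -0.81] T [-0.03 -0.05  0.  ] gap 0.0146
```

View pics/e.png

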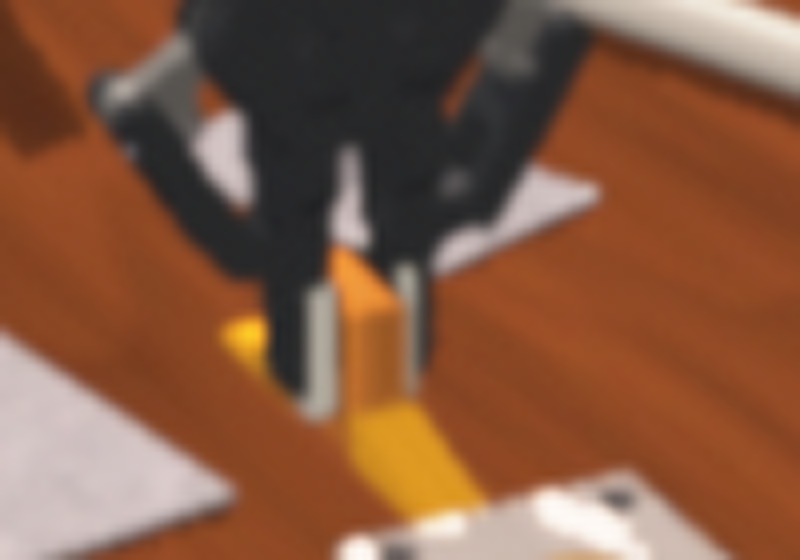

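View pics/et.png

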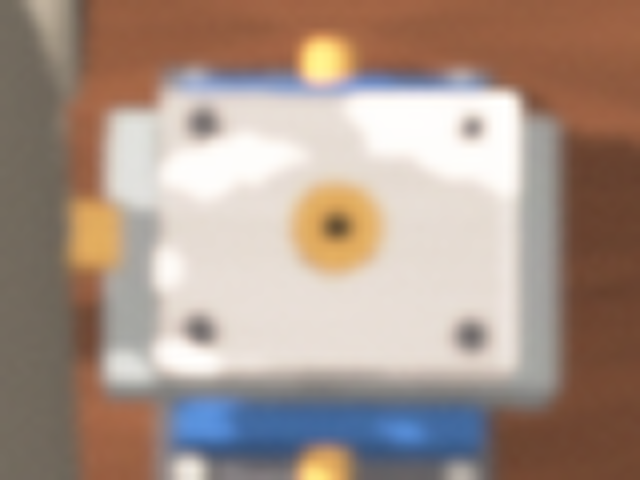

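```bash
python3 - <<'E'
from h import *
def edges(f):
    g=cv2.imread(f).astype(float);b=g[...,0]  # blue: brass low
    return g
g=edges("pics/et_raw.png")
for v in(237,238,239,240): print(v,g[v,298:313].astype(int)[:, [0,2]].tolist())
for u in(301,302,303): print(u,g[228:248,u].astype(int)[:,0].tolist())
print("old");o=edges("pics/hovt_raw.png")
for v in(235,237,239): print(v,o[v,298:313].astype(int)[:, [0,2]].tolist())
E
```

```text
237 [[95, 152], [98, 197], [94, 219], [95, 223], [95, 223], [102, 222], [119, 210], [144, 189], [160, 173], [165, 169], [166, 171], [174, 185], [194, 213], [206, 225], [210, 228]]
238 [[96, 151], [97, 195], [94, 219], [95, 224], [96, 225], [100, 222], [117, 210], [143, 188], [158, 172], [161, 166], [162, 167], [170, 181], [190, 209], [205, 224], [207, 227]]
239 [[97, 154], [97, 197], [96, 221], [95, 226], [96, 226], [101, 223], [118, 213], [143, 189], [157, 171], [162, 167], [162, 167], [174, 185], [193, 213], [206, 226], [211, 229]]
240 [[95, 159], [95, 200], [96, 222], [95, 226], [95, 225], [101, 224], [118, 212], [143, 190], [158, 172], [162, 166], [167, 172], [183, 196], [207, 225], [216, 233], [215, 232]]
301 [75, 76, 75, 73, 76, 75, 79, 86, 93, 95, 95, 95, 95, 95, 90, 79, 73, 73, 71, 67]
302 [113, 111, 115, 114, 114, 114, 107, 98, 95, 95, 96, 96, 95, 94, 92, 94, 99, 104, 102, 97]
303 [166, 168, 169, 171, 171, 167, 155, 127, 106, 102, 100, 101, 101, 100, 103, 116, 135, 143, 143, 138]
old
235 [[97, 154], [97, 196], [96, 219], [95, 223], [101, 221], [122, 212], [150, 193], [172, 186], [181, 186], [183, 187], [182, 188], [187, 198], [203, 221], [213, 230], [213, 231]]
237 [[93, 151], [96, 197], [96, 221], [95, 225], [101, 223], [117, 212], [142, 188], [158, 172], [162, 166], [161, 164], [162, 167], [173, 184], [193, 213], [206, 225], [208, 228]]
239 [[90, 149], [91, 192], [93, 218], [95, 222], [100, 221], [119, 209], [143, 188], [158, 172], [161, 165], [162, 165], [165, 170], [189, 204], [223, 237], [232, 246], [230, 245]]
```

```bash
python3 - <<'E'
from h import *
print(plane("top",303,238.5,.0765),plane("top",304.45,238.5,.0765),plane("top",309.65,238.5,.0843))
# slot centre line at left: screws based
c=np.array([.5333,-.0143,0]);e=np.array([np.sin(np.radians(2.35)),np.cos(np.radians(2.35)),0]);print(c+e*.06,c+e*.112,c-e*.112)
st()
E
```

```text
[0.53632616 0.05014586 0.0765    ] [0.53624681 0.04684465 0.0765    ] [0.53434676 0.03505527 0.0843    ]
[0.53576022 0.04564954 0.        ] [0.53789242 0.09760581 0.        ] [ 0.52870758 -0.12620581  0.        ]
t 13.175 p [0.5363 0.1102 0.096 ] toolz yaw -2.37 down [-1.2e-03 -4.0e-04 -1.0e+00] F [-0.68 -0.28 -1.72] T [ 0.03  0.03 -0.  ] gap 0.0143
```

Emit:
jog_arm(moves=[0,0,-0.05,0,0,0,-1,0,0,-0.03,0,0,0,-1,0,0,-0.008,0,0,0,-1,0,0,0,0,0,0,-1,0,0,0,0,0,0,-1])

```text
time: 13.8
position: [0.5368, 0.1101, 0.0836]
orientation: [-1.189, 1.24, -1.24]
ft_force: [-0.2, 0.7, -1.3]
finger_gap: 0.0145
```

```bash
python3 - <<'E'
from h import *
st()
E
```

```text
t 13.8 p [0.5368 0.1101 0.0836] toolz yaw -2.38 down [ 1.e-04  1.e-04 -1.e+00] F [-0.25  0.7  -1.35] T [-0.01  0.01  0.04] gap 0.0145
```

Emit:
jog_arm(moves=[0,0,-0.005,0,0,0,-1,0,0,-0.002,0,0,0,-1])

```text
time: 14.05
position: [0.5367, 0.1101, 0.0825]
orientation: [-1.189, 1.24, -1.24]
ft_force: [-0.3, 0.0, -0.6]
finger_gap: 0.0145
```

Emit:
jog_arm(moves=[0,0,-0.002,0,0,0,-1])

```text
time: 14.18
position: [0.5367, 0.1101, 0.0821]
orientation: [-1.189, 1.24, -1.24]
ft_force: [-0.1, 0.5, -0.7]
finger_gap: 0.0147
```

Emit:
jog_arm(moves=[0,0,-0.001,0,0,0,-1])

```text
time: 14.3
position: [0.5367, 0.1101, 0.082]
orientation: [-1.189, 1.24, -1.24]
ft_force: [-0.2, 0.2, -1.0]
finger_gap: 0.0145
```

Emit:
jog_arm(moves=[0,0,-0.001,0,0,0,-1])

```text
time: 14.42
position: [0.5367, 0.1101, 0.0818]
orientation: [-1.189, 1.24, -1.24]
ft_force: [-1.3, 1.3, 1.3]
finger_gap: 0.0145
```

Emit:
jog_arm(moves=[0,0,-0.001,0,0,0,-1])

```text
time: 14.55
position: [0.5368, 0.1102, 0.0818]
orientation: [-1.189, 1.24, -1.24]
ft_force: [-0.3, 1.3, 2.6]
finger_gap: 0.0146
```

Emit:
jog_arm(moves=[0,-0.01,0.002,0,0,0,-1,-0.001,-0.03,0,0,0,0,-1,-0.001,-0.03,0,0,0,0,-1,-0.002,-0.03,0,0,0,0,-1,0,0,0,0,0,0,-1])

```text
time: 15.18
position: [0.536, 0.0944, 0.0819]
orientation: [-1.189, 1.24, -1.24]
ft_force: [0.4, -0.5, -0.6]
finger_gap: 0.0144
```

```bash
python3 - <<'E'
from h import *
st()
E
```

```text
t 15.175 p [0.536  0.0944 0.0819] toolz yaw -2.43 down [-2.e-04 -1.e-04 -1.e+00] F [ 0.44 -0.55 -0.6 ] T [-0.08  0.09 -0.  ] gap 0.0144
```

Emit:
jog_arm(moves=[0,-0.005,0,0,0,0,-1,0,-0.005,0,0,0,0,-1,0,-0.005,0,0,0,0,-1,0,-0.005,0,0,0,0,-1])

```text
time: 15.68
position: [0.5361, 0.0921, 0.0819]
orientation: [-1.189, 1.24, -1.24]
ft_force: [-0.3, -0.4, -0.2]
finger_gap: 0.0138
```

Emit:
jog_arm(moves=[0,-0.005,0,0,0,0,-1,-0.001,-0.005,0,0,0,0,-1])

```text
time: 15.92
position: [0.536, 0.0908, 0.082]
orientation: [-1.189, 1.24, -1.239]
ft_force: [-0.9, 3.7, -0.3]
finger_gap: 0.0147
```

Emit:
jog_arm(moves=[0,-0.005,0,0,0,0,-1,0,-0.005,0,0,0,0,-1])

```text
time: 16.18
position: [0.5361, 0.09, 0.0821]
orientation: [-1.189, 1.24, -1.239]
ft_force: [0.5, 8.3, 1.8]
finger_gap: 0.0144
```

Emit:
jog_arm(moves=[0,-0.005,0,0,0,0,-1,0,-0.005,0,0,0,0,-1])

```text
time: 16.42
position: [0.5361, 0.089, 0.0821]
orientation: [-1.189, 1.239, -1.238]
ft_force: [0.3, 9.3, 1.4]
finger_gap: 0.0147
```

Emit:
jog_arm(moves=[0,-0.005,0.001,0,0,0,-1,0,-0.005,0,0,0,0,-1,0,-0.005,0,0,0,0,-1])

```text
time: 16.8
position: [0.536, 0.0866, 0.0822]
orientation: [-1.189, 1.239, -1.238]
ft_force: [0.2, 9.2, -0.1]
finger_gap: 0.0146
```

Emit:
jog_arm(moves=[0,-0.005,0,0,0,0,-1,0,-0.005,0,0,0,0,-1,0,-0.005,0,0,0,0,-1])

```text
time: 17.18
position: [0.536, 0.0843, 0.0822]
orientation: [-1.189, 1.239, -1.238]
ft_force: [0.2, 8.6, -0.5]
finger_gap: 0.0146
```

```bash
python3 - <<'E'
from h import *
st()
E
```

```text
t 17.175 p [0.536  0.0843 0.0822] toolz yaw -2.32 down [ 1.0e-04  1.2e-03 -1.0e+00] F [ 0.25  8.56 -0.51] T [ 1.84 -0.03 -0.03] gap 0.0146
```

Emit:
jog_arm(moves=[0,0.02,0,0,0,0,-1,0.001,0.05,0,0,0,0,-1,0.001,0.05,0,0,0,0,-1,0.001,0.05,0,0,0,0,-1,0,0,0.1,0,0,0,-1,0,0,0.18,0,0,0,-1,0,0,0.05,0,0,0,-1,0,0,0,0,0,0,-1])

```text
time: 18.18
position: [0.5366, 0.1086, 0.1322]
orientation: [-1.188, 1.239, -1.24]
ft_force: [-1.1, -0.1, -1.4]
finger_gap: 0.0145
```

```bash
cat >> h.py <<'E'
def screws(tag):
    out={}
    s0={"top":[(314.97,224.97),(348.55,225.48),(314.5,250.99),(348.43,251.53)],"side":[(336.6,221.98),(356.56,239.65),(309.14,228.9),(327.73,247.48)]}
    for n in("top","side"):
        c=vision.capture(n);cv2.imwrite(f"pics/{tag}_{n}.png",c);im=cv2.cvtColor(c,cv2.COLOR_BGR2GRAY).astype(float)
        L=[]
        for (u,v) in s0[n]:
            if n=="side": v-=1.5
            for _ in range(4):
                u0,v0=int(round(u)),int(round(v));p=im[v0-2:v0+3,u0-2:u0+3];w=np.clip(np.percentile(p,70)-p-8,0,None)
                yy,xx=np.mgrid[v0-2:v0+3,u0-2:u0+3];u,v=(w*xx).sum()/w.sum(),(w*yy).sum()/w.sum()
            L.append((u,v))
        out[n]=np.array(L)
    return out
E
python3 - <<'E'
from h import *
st();o=screws("s1");print(o["side"].round(2).tolist(),o["top"].round(2).tolist())
for i,(a,b) in enumerate(zip(o["top"],o["side"])): print(["+x L","+x R","-x L","-x R"][i],*[np.round(q,4) for q in tri(a,b)])
E
```

```text
t 18.175 p [0.5366 0.1086 0.1322] toolz yaw -2.38 down [ 1.1e-03  7.0e-04 -1.0e+00] F [-1.07 -0.07 -1.39] T [-0.    0.08 -0.04] gap 0.0145
[[336.82, 219.95], [356.66, 239.67], [309.24, 228.38], [327.87, 247.44]] [[315.1, 224.92], [348.67, 225.47], [314.67, 250.77], [348.6, 251.53]]
+x L [0.5642 0.0221 0.0891] 0.0005
+x R [ 0.5617 -0.054   0.0845] 0.0015
-x L [0.505  0.0247 0.0854] 0.0014
-x R [ 0.5016 -0.0516  0.0845] 0.0015
```

View pics/s1_side.png

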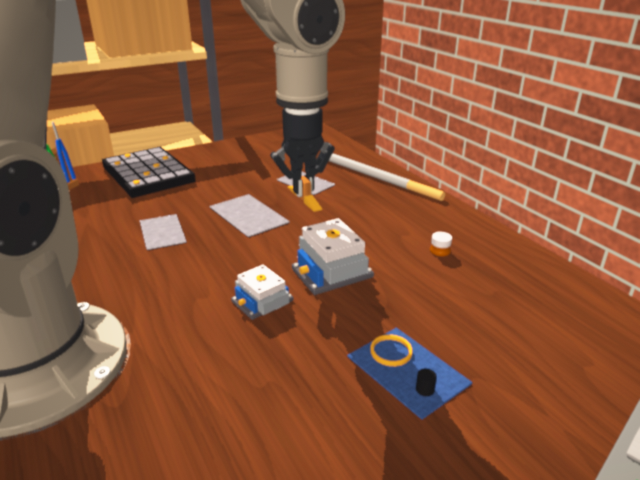

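Emit:
jog_arm(moves=[-0.01,-0.27,0,0,0,0,-1,-0.01,-0.28,0,0,0,0,-1,-0.01,-0.28,0,0,0,0,-1,-0.01,-0.28,0,0,0,0,-1,-0.01,-0.28,0,0,0,0,-1,-0.01,-0.25,0,0,0,0,-1,0,0,-0.08,0,0,0,-1,0,0,-0.1,0,0,0,-1])

```text
time: 19.27
position: [0.5271, -0.137, 0.1034]
orientation: [-1.19, 1.24, -1.239]
ft_force: [-0.0, 0.8, -0.7]
finger_gap: 0.0143
```

```bash
python3 - <<'E'
from h import *
st();o=screws("s2");print(o["side"].round(2).tolist(),o["top"].round(2).tolist())
for i,(a,b) in enumerate(zip(o["top"],o["side"])): print(["+x L","+x R","-x L","-x R"][i],*[np.round(q,4) for q in tri(a,b)])
im=cv2.imread("pics/s2_side.png");cv2.imwrite("pics/f.png",cv2.resize(im[190:290,290:390],None,fx=6,fy=6,interpolation=cv2.INTER_CUBIC))
im=cv2.imread("pics/s2_top.png");cv2.imwrite("pics/ft.png",cv2.resize(im[210:270,300:380],None,fx=8,fy=8,interpolation=cv2.INTER_CUBIC))
E
```

```text
t 19.275 p [ 0.5271 -0.137   0.1034] toolz yaw -2.39 down [-8.e-04  3.e-04 -1.e+00] F [-0.04  0.77 -0.72] T [0.05 0.   0.01] gap 0.0143h.py:32: RuntimeWarning: invalid value encountered in scalar divide
  yy,xx=np.mgrid[v0-2:v0+3,u0-2:u0+3];u,v=(w*xx).sum()/w.sum(),(w*yy).sum()/w.sum()
Traceback (most recent call last):
  File "h.py", line 31, in screws
    u0,v0=int(round(u)),int(round(v));p=im[v0-2:v0+3,u0-2:u0+3];w=np.clip(np.percentile(p,70)-p-8,0,None)
              ~~~~~^^^
ValueError: cannot convert float NaN to integer
```

```bash
python3 - <<'E'
from h import *
cv2.imwrite("pics/s2_side.png",vision.capture("side"));st()
im=cv2.imread("pics/s2_side.png");cv2.imwrite("pics/f.png",cv2.resize(im[170:290,290:390],None,fx=5,fy=5,interpolation=cv2.INTER_CUBIC))
im=cv2.imread("pics/s2_top.png");cv2.imwrite("pics/ft.png",cv2.resize(im[210:270,300:380],None,fx=8,fy=8,interpolation=cv2.INTER_CUBIC))
E
```

```text
t 19.425 p [ 0.5268 -0.1364  0.1033] toolz yaw -2.3 down [-2.5e-03  3.0e-04 -1.0e+00] F [-0.01  1.21 -1.23] T [-0.01 -0.03 -0.03] gap 0.0142
```

View pics/f.png

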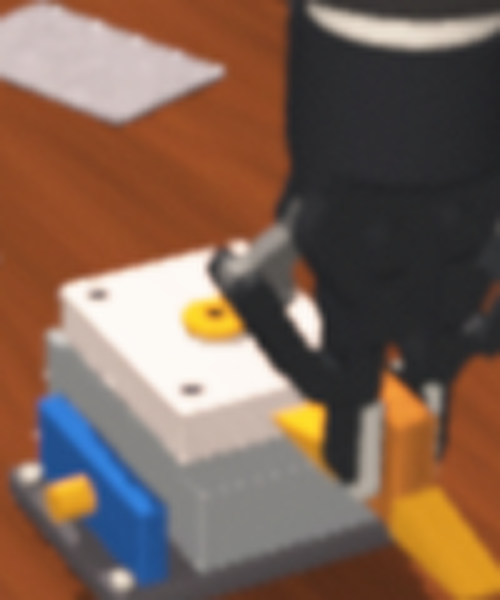

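View pics/ft.png

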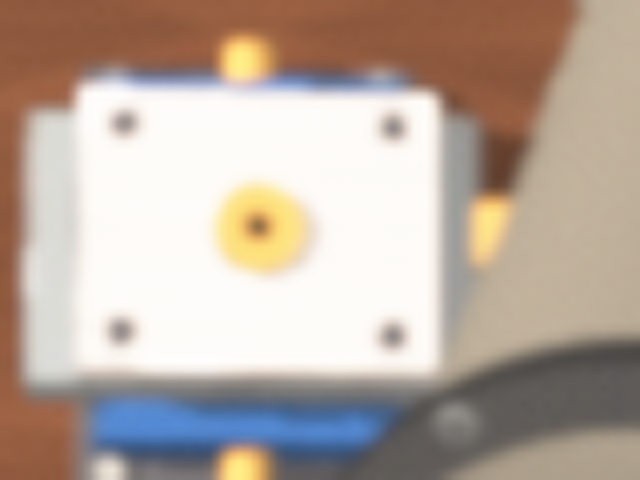

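```bash
python3 - <<'E'
from h import *
g=cv2.imread("pics/s2_top.png").astype(int)
for v in(236,238,240): print(v,g[v,350:364].tolist())
for n,X in {"coverR":(.5313,-.0643,.0843),"coverL":(.5353,.0357,.086),"ledgeR":(.531,-.0793,.06),"tip expected":(.5297,-.0750,.084),"ledgeL":(.536,.0507,.06)}.items(): print(n,proj("top",X).round(2),proj("side",X).round(2))
for v in(238,): print(g[v,300:314].tolist())
print(g[228:248,359].tolist())
E
```

```text
236 [[248, 251, 254], [248, 251, 254], [248, 251, 254], [244, 249, 252], [221, 228, 235], [177, 182, 187], [156, 160, 159], [154, 160, 161], [149, 171, 191], [141, 198, 236], [132, 219, 251], [129, 223, 252], [133, 214, 248], [139, 192, 228]]
238 [[247, 251, 253], [248, 251, 253], [248, 251, 253], [244, 248, 252], [221, 227, 234], [176, 181, 186], [158, 161, 161], [155, 160, 163], [151, 176, 197], [143, 206, 240], [137, 225, 252], [137, 225, 252], [143, 208, 241], [149, 185, 214]]
240 [[248, 251, 254], [248, 251, 254], [249, 251, 254], [244, 248, 252], [222, 227, 235], [176, 181, 186], [158, 160, 161], [154, 160, 164], [152, 176, 198], [144, 203, 239], [140, 219, 249], [142, 210, 243], [148, 190, 221], [152, 179, 198]]
coverR [353.59 238.78] [346.   246.41]
coverL [309.36 237.94] [320.58 221.88]
ledgeR [359.29 240.89] [349.91 261.69]
tip expected [358.33 239.39] [348.4  249.49]
ledgeL [302.84 240.1 ] [317.14 230.08]
[[61, 88, 140], [69, 94, 144], [104, 121, 157], [156, 167, 185], [194, 201, 208], [210, 215, 217], [214, 219, 219], [214, 219, 219], [209, 214, 216], [217, 222, 226], [234, 240, 246], [245, 249, 252], [247, 251, 253], [248, 251, 253]]
[[117, 123, 134], [116, 122, 133], [117, 124, 134], [117, 122, 132], [117, 124, 134], [117, 126, 137], [122, 143, 166], [131, 174, 214], [141, 198, 236], [142, 206, 240], [143, 206, 240], [144, 206, 240], [144, 203, 239], [144, 198, 233], [143, 186, 219], [142, 167, 187], [146, 160, 171], [151, 164, 174], [152, 167, 177], [151, 169, 182]]
```

Emit:
jog_arm(moves=[0,0,-0.06,0,0,0,-1,0,0,-0.05,0,0,0,-1,0,0,-0.015,0,0,0,-1,0,0,0,0,0,0,-1,0,0,0,0,0,0,-1])

```text
time: 20.05
position: [0.5275, -0.1375, 0.086]
orientation: [-1.189, 1.24, -1.24]
ft_force: [0.0, 0.5, -0.6]
finger_gap: 0.0149
```

```bash
python3 - <<'E'
from h import *
st()
E
```

```text
t 20.05 p [ 0.5275 -0.1375  0.086 ] toolz yaw -2.38 down [ 2.e-04  0.e+00 -1.e+00] F [ 0.05  0.45 -0.62] T [-0.01  0.02  0.01] gap 0.0149
```

Emit:
jog_arm(moves=[0,0,-0.01,0,0,0,-1,0,0,-0.008,0,0,0,-1,0,0,-0.005,0,0,0,-1,0,0,0,0,0,0,-1])

```text
time: 20.55
position: [0.5274, -0.1374, 0.0823]
orientation: [-1.189, 1.24, -1.24]
ft_force: [0.1, 0.8, -0.9]
finger_gap: 0.0143
```

Emit:
jog_arm(moves=[0,0,-0.002,0,0,0,-1])

```text
time: 20.68
position: [0.5274, -0.1375, 0.0821]
orientation: [-1.189, 1.24, -1.24]
ft_force: [-0.4, -0.1, -1.6]
finger_gap: 0.0143
```

Emit:
jog_arm(moves=[0,0,-0.001,0,0,0,-1])

```text
time: 20.8
position: [0.5274, -0.1375, 0.0819]
orientation: [-1.189, 1.24, -1.24]
ft_force: [-0.1, -0.7, -0.8]
finger_gap: 0.0143
```

Emit:
jog_arm(moves=[0,0,-0.001,0,0,0,-1])

```text
time: 20.92
position: [0.5275, -0.1374, 0.0819]
orientation: [-1.189, 1.24, -1.24]
ft_force: [1.0, 0.6, 1.2]
finger_gap: 0.0148
```

Emit:
jog_arm(moves=[0,0,-0.001,0,0,0,-1])

```text
time: 21.05
position: [0.5275, -0.1374, 0.0817]
orientation: [-1.189, 1.24, -1.24]
ft_force: [0.1, 0.4, -0.8]
finger_gap: 0.0144
```

Emit:
jog_arm(moves=[0,0.01,0.002,0,0,0,-1,0.001,0.03,0,0,0,0,-1,0.001,0.03,0,0,0,0,-1,0.001,0.03,0,0,0,0,-1,0.001,0.005,0,0,0,0,-1,0,0.005,0,0,0,0,-1])

```text
time: 21.8
position: [0.528, -0.1209, 0.082]
orientation: [-1.189, 1.24, -1.24]
ft_force: [-0.1, 0.6, -1.3]
finger_gap: 0.0145
```

Emit:
jog_arm(moves=[0,0.005,0,0,0,0,-1,0,0.005,0,0,0,0,-1,0,0.005,0,0,0,0,-1])

```text
time: 22.18
position: [0.528, -0.1187, 0.082]
orientation: [-1.189, 1.24, -1.24]
ft_force: [-0.1, 1.1, -2.3]
finger_gap: 0.0147
```

Emit:
jog_arm(moves=[0,0.005,0,0,0,0,-1,0,0.005,0,0,0,0,-1,0,0.005,0,0,0,0,-1])

```text
time: 22.55
position: [0.528, -0.1164, 0.082]
orientation: [-1.189, 1.24, -1.24]
ft_force: [-0.3, 0.5, -1.5]
finger_gap: 0.0144
```

Emit:
jog_arm(moves=[0,0.005,0,0,0,0,-1,0,0.005,0,0,0,0,-1])

```text
time: 22.8
position: [0.528, -0.1149, 0.082]
orientation: [-1.189, 1.24, -1.24]
ft_force: [0.2, 0.7, -1.8]
finger_gap: 0.014
```

Emit:
jog_arm(moves=[0,0.005,0,0,0,0,-1,0,0.005,0,0,0,0,-1])

```text
time: 23.05
position: [0.528, -0.1134, 0.0819]
orientation: [-1.189, 1.24, -1.24]
ft_force: [0.3, -0.2, -0.5]
finger_gap: 0.0145
```

```bash
python3 - <<'E'
from h import *
st()
im=vision.capture("side");cv2.imwrite("pics/g_raw.png",im);cv2.imwrite("pics/g.png",cv2.resize(im[190:290,290:390],None,fx=6,fy=6,interpolation=cv2.INTER_CUBIC))
im=vision.capture("top");cv2.imwrite("pics/gt_raw.png",im);cv2.imwrite("pics/gt.png",cv2.resize(im[210:270,300:380],None,fx=8,fy=8,interpolation=cv2.INTER_CUBIC))
E
```

```text
t 23.05 p [ 0.528  -0.1134  0.0819] toolz yaw -2.38 down [-1.e-04  0.e+00 -1.e+00] F [ 0.3  -0.19 -0.46] T [-0.03  0.05 -0.02] gap 0.0145
```

View pics/g.png

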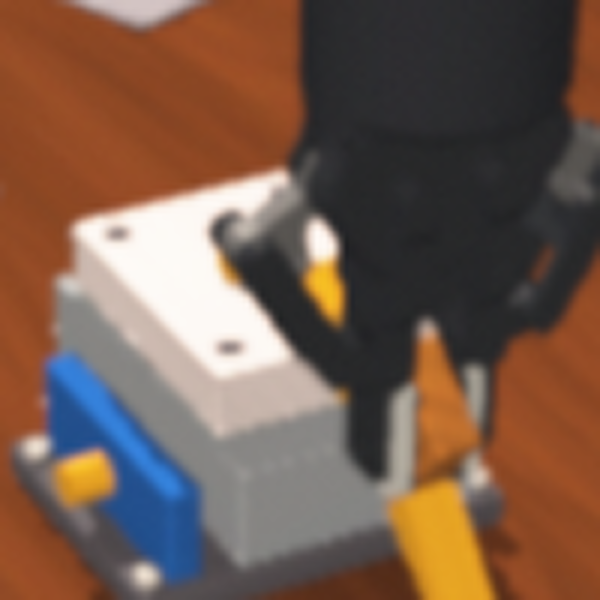

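View pics/gt.png

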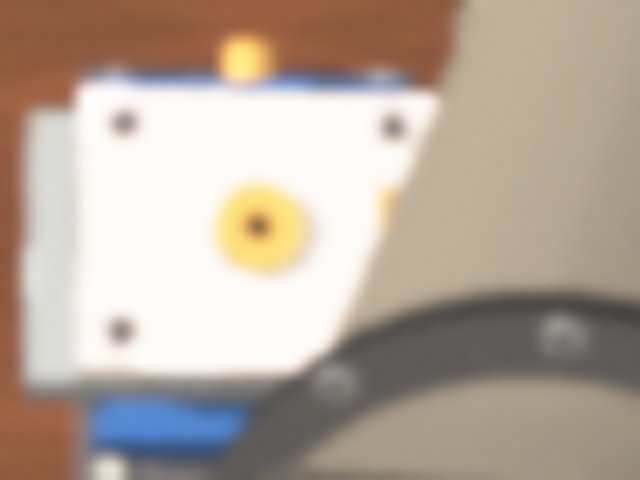

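```bash
python3 - <<'E'
from h import *
print(tri((347.8,236),(344.2,238.3)))
a=cv2.imread("pics/s2_side.png")[190:290,290:390];b=cv2.imread("pics/s1_side.png")[160:235,270:350]
cv2.imwrite("pics/cmp.png",np.hstack([cv2.resize(a,(400,400),interpolation=cv2.INTER_CUBIC),cv2.resize(b,(400,400),interpolation=cv2.INTER_CUBIC)]))
E
```

```text
(array([ 0.53596467, -0.05068155,  0.09305456]), np.float64(0.0005316268865443391))
```

View pics/cmp.png

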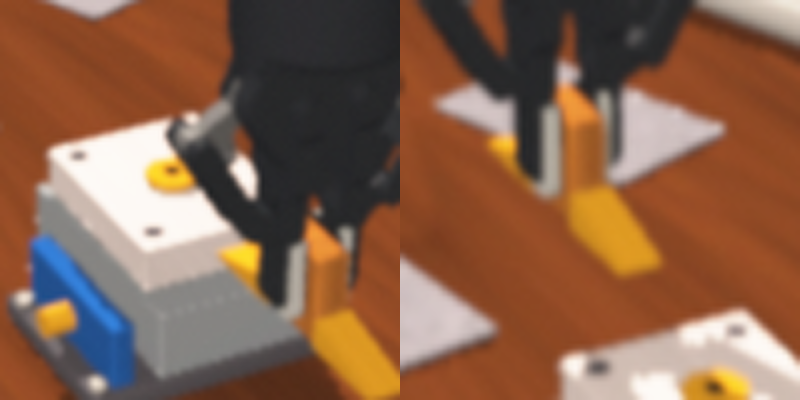

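The picture shows the wedge has pitched in the grip: its inner tip now rides about 9 mm above the cover top instead of sitting in the slot. I'll lift clear, re-level it on the bare bench, regrip, and repeat the right side.

Emit:
jog_arm(moves=[0,0,0.05,0,0,0,-1,0,0,0.25,0,0,0,-1,0,0,0.3,0,0,0,-1,0,0,0,0,0,0,-1])

```text
time: 23.65
position: [0.5296, -0.1138, 0.1752]
orientation: [-1.185, 1.236, -1.242]
ft_force: [-0.2, 0.5, -1.6]
finger_gap: 0.0145
```

```bash
python3 - <<'E'
from h import *
st()
im=vision.capture("side");cv2.imwrite("pics/h_raw.png",im);cv2.imwrite("pics/h.png",cv2.resize(im[120:300,280:420],None,fx=4,fy=3.3,interpolation=cv2.INTER_CUBIC) if 0 else cv2.resize(im[140:290,280:420],None,fx=4,fy=4,interpolation=cv2.INTER_CUBIC))
E
```

```text
t 23.65 p [ 0.5296 -0.1138  0.1752] toolz yaw -2.39 down [ 5.3e-03  5.0e-04 -1.0e+00] F [-0.18  0.46 -1.61] T [-0.01 -0.01 -0.02] gap 0.0145
```

View pics/h.png

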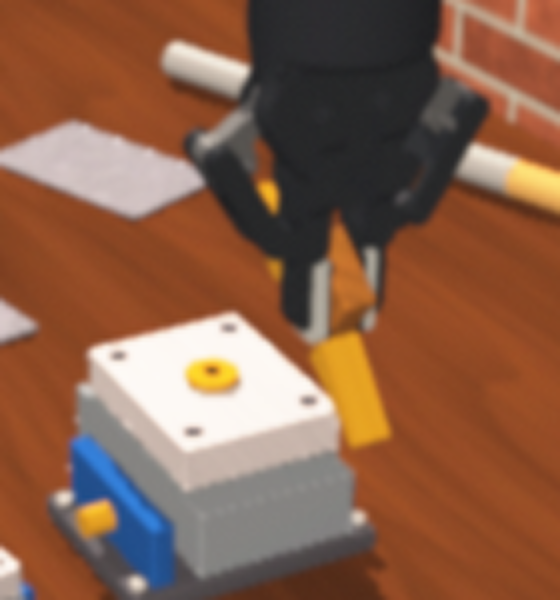

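Emit:
jog_arm(moves=[0.008,0.27,0,0,0,0,-1,0.008,0.27,0,0,0,0,-1,0.008,0.27,0,0,0,0,-1,0.008,0.27,0,0,0,0,-1,0.008,0.27,0,0,0,0,-1,0.007,0.27,0,0,0,0,-1,0,0,-0.25,0,0,0,-1,0,0,-0.25,0,0,0,-1])

```text
time: 24.7
position: [0.5344, 0.1302, 0.0952]
orientation: [-1.191, 1.239, -1.238]
ft_force: [1.0, 0.3, -1.5]
finger_gap: 0.0143
```

Emit:
jog_arm(moves=[0,0,-0.15,0,0,0,-1,0,0,0,0,0,0,-1])

```text
time: 24.95
position: [0.5335, 0.1289, 0.0723]
orientation: [-1.194, 1.242, -1.24]
ft_force: [0.4, -0.2, -1.6]
finger_gap: 0.0145
```

```bash
python3 - <<'E'
from h import *
st()
im=vision.capture("side");cv2.imwrite("pics/i.png",cv2.resize(im[140:290,250:390],None,fx=4,fy=4,interpolation=cv2.INTER_CUBIC))
E
```

```text
t 24.95 p [0.5335 0.1289 0.0723] toolz yaw -2.39 down [-0.004 -0.002 -1.   ] F [ 0.42 -0.25 -1.62] T [-0.01 -0.02 -0.  ] gap 0.0145
```

View pics/i.png

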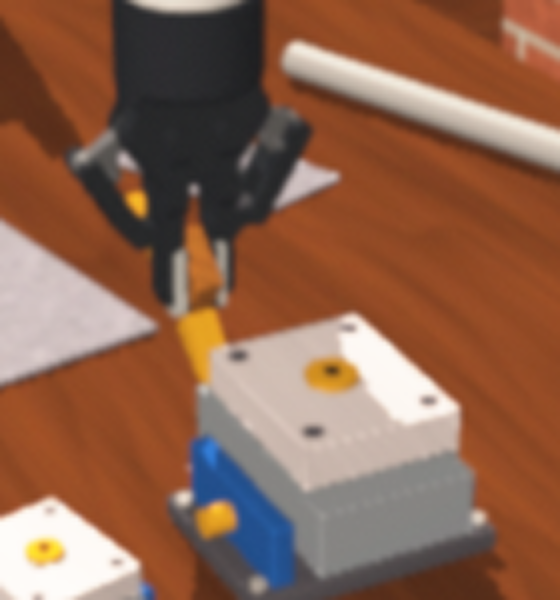

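Emit:
jog_arm(moves=[0,0,-0.08,0,0,0,-1,0,0,-0.05,0,0,0,-1,0,0,0,0,0,0,-1], newtons=20)

```text
time: 25.38
position: [0.5348, 0.1295, 0.0546]
orientation: [-1.19, 1.24, -1.24]
ft_force: [0.0, 0.3, -0.1]
finger_gap: 0.0147
```

Emit:
jog_arm(moves=[0,0,-0.01,0,0,0,-1,0,0,-0.01,0,0,0,-1,0,0,-0.01,0,0,0,-1])

```text
time: 25.75
position: [0.5356, 0.1301, 0.0511]
orientation: [-1.188, 1.239, -1.239]
ft_force: [1.2, 1.3, 8.4]
finger_gap: 0.0146
```

Emit:
jog_arm(moves=[0,0,-0.01,0,0,0,-1,0,0,-0.01,0,0,0,-1,0,0,-0.01,0,0,0,-1])

```text
time: 26.12
position: [0.5385, 0.1305, 0.0487]
orientation: [-1.183, 1.236, -1.241]
ft_force: [1.5, 7.6, 24.5]
finger_gap: 0.0144
```

Emit:
jog_arm(moves=[0,0,0.1,0,0,0,-1,0,0,0.05,-0.17,0,0,-1,0,0,0,-0.17,0,0,-1,0,0,0,-0.17,0,0,-1,0,0,0,-0.16,0,0,-1,0,0,0,0,0,0,-1], newtons=60)

```text
time: 26.88
position: [0.5346, 0.1319, 0.0674]
orientation: [-1.561, 0.93, -1.621]
ft_force: [-0.5, -0.4, -1.9]
finger_gap: 0.0143
```

```bash
python3 - <<'E'
from h import *
st();print(frame()[2]["joint_positions"])
im=vision.capture("side");cv2.imwrite("pics/j.png",cv2.resize(im[140:290,250:390],None,fx=4,fy=4,interpolation=cv2.INTER_CUBIC))
E
```

```text
t 26.875 p [0.5346 0.1319 0.0674] toolz yaw -1.78 down [ 0.0014 -0.5038 -0.8638] F [-0.47 -0.4  -1.91] T [ 0.65 -0.01  0.02] gap 0.0143
[-1.12505137  0.72818276  0.70461435  1.93399943  0.01757083  0.88048021
 -0.54759233]
```

View pics/j.png

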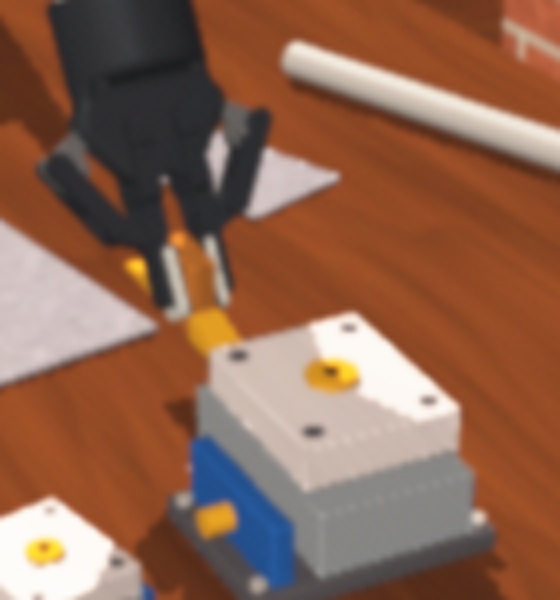

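Emit:
jog_arm(moves=[0,0,-0.13,0,0,0,-1,0,0,-0.07,0,0,0,-1,0,0,0,0,0,0,-1])

```text
time: 27.3
position: [0.5347, 0.1285, 0.0377]
orientation: [-1.558, 0.937, -1.624]
ft_force: [-0.1, 0.1, -1.5]
finger_gap: 0.0144
```

Emit:
jog_arm(moves=[0,0,-0.015,0,0,0,-1,0,0,-0.015,0,0,0,-1])

```text
time: 27.55
position: [0.5353, 0.1296, 0.0341]
orientation: [-1.557, 0.935, -1.624]
ft_force: [-1.0, -0.1, -1.2]
finger_gap: 0.0145
```

Emit:
jog_arm(moves=[0,0,-0.015,0,0,0,-1,0,0,-0.015,0,0,0,-1])

```text
time: 27.8
position: [0.5351, 0.1297, 0.0294]
orientation: [-1.557, 0.935, -1.623]
ft_force: [0.2, 0.1, -0.7]
finger_gap: 0.0147
```

Emit:
jog_arm(moves=[0,0,-0.01,0,0,0,-1,0,0,-0.01,0,0,0,-1])

```text
time: 28.05
position: [0.5351, 0.1296, 0.0264]
orientation: [-1.558, 0.935, -1.624]
ft_force: [0.4, -0.4, -0.5]
finger_gap: 0.0143
```

Emit:
jog_arm(moves=[0,0,-0.01,0,0,0,-1,0,0,-0.005,0,0,0,-1])

```text
time: 28.3
position: [0.5351, 0.1296, 0.0242]
orientation: [-1.558, 0.935, -1.624]
ft_force: [-0.9, 2.2, 5.7]
finger_gap: 0.014
```

Emit:
jog_arm(moves=[0,0,0,0,0,0,0.3,0,0,0,0,0,0,0.3,0,0,0,0,0,0,0.3,0,0,0,0,0,0,0.3])

```text
time: 28.8
position: [0.535, 0.1295, 0.0242]
orientation: [-1.558, 0.935, -1.624]
ft_force: [0.8, -0.1, 0.2]
finger_gap: 0.0556
```

Emit:
jog_arm(moves=[0,0,0.02,0.17,0,0,0.3,0,0,0,0.17,0,0,0.3,0,0,0,0.17,0,0,0.3,0,0,0,0.16,0,0,0.3,0,0,0,0,0,0,0.3,0,0,0,0,0,0,0.3])

```text
time: 29.55
position: [0.5351, 0.1295, 0.0272]
orientation: [-1.19, 1.24, -1.24]
ft_force: [0.3, 0.8, 0.5]
finger_gap: 0.0549
```

```bash
python3 - <<'E'
from h import *
st()
im=vision.capture("side");cv2.imwrite("pics/k.png",cv2.resize(im[140:290,250:390],None,fx=4,fy=4,interpolation=cv2.INTER_CUBIC))
E
```

```text
t 29.55 p [0.5351 0.1295 0.0272] toolz yaw -2.4 down [-1.e-04 -6.e-04 -1.e+00] F [0.27 0.85 0.5 ] T [ 0.04  0.   -0.  ] gap 0.0549
```

View pics/k.png

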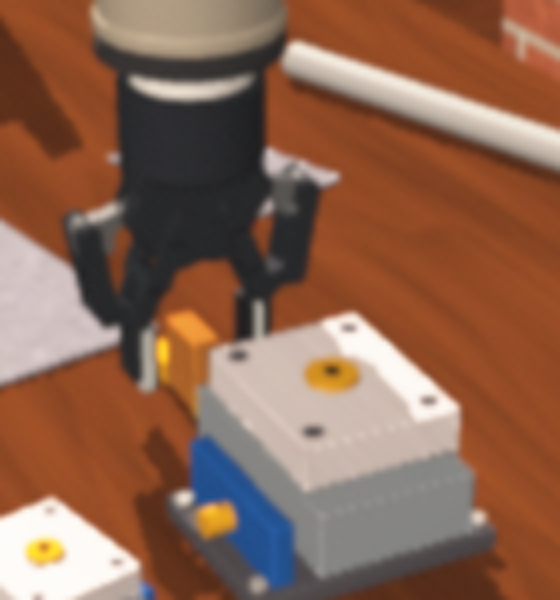

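```bash
python3 - <<'E'
from h import *
for u,v in((165,317),(190,312),(217,345),(193,352)): print(plane("side",250+u/4-.5,140+v/4-.5,.042).round(4))
E
```

```text
[0.5263 0.1488 0.042 ]
[0.5406 0.1473 0.042 ]
[0.5361 0.108  0.042 ]
[0.5217 0.1076 0.042 ]
```

Emit:
jog_arm(moves=[-0.01,-0.015,-0.035,0,0,0,0.3,0,0,0,0,0,0,0.3,0,0,0,0,0,0,-1,0,0,0,0,0,0,-1,0,0,0,0,0,0,-1,0,0,0,0,0,0,-1,0,0,0,0,0,0,-1,0,0,0,0,0,0,-1], newtons=120)

```text
time: 30.6
position: [0.5337, 0.1274, 0.0222]
orientation: [-1.189, 1.24, -1.24]
ft_force: [-1.3, 0.3, 5.6]
finger_gap: 0.0145
```

```bash
python3 - <<'E'
from h import *
st()
E
```

```text
t 30.6 p [0.5337 0.1274 0.0222] toolz yaw -2.38 down [ 3.e-04  3.e-04 -1.e+00] F [-1.29  0.28  5.58] T [ 0.13  0.25 -0.05] gap 0.0145
```

```bash
python3 - <<'E'
from h import *
print(tri((358.2,243.0),(345.5,252.5)))
# compare same for left hover e: tip -x corner
print("left e: ",tri((304.45,242.4),(260+402/8-.5,160+520/8-.5)))
print("left hov:",tri((303.5,241.3),(240+303/4-.5,150+280/4-.5)))
E
```

```text
(array([ 0.52288874, -0.07505763,  0.07959399]), np.float64(0.0013556965698306393))
left e:  (array([0.5228799 , 0.04861396, 0.07832874]), np.float64(0.008354113422739035))
left hov: (array([0.52904829, 0.04857204, 0.08653119]), np.float64(0.002728392077809475))
```

Emit:
jog_arm(moves=[0,0,0.1,0,0,0,-1,0,0,0.35,0,0,0,-1,0,-0.13,0.32,0,0,0,-1,-0.01,-0.28,0,0,0,0,-1,-0.01,-0.28,0,0,0,0,-1,-0.01,-0.28,0,0,0,0,-1,-0.01,-0.28,0,0,0,0,-1,0,-0.28,0,0,0,0,-1])

```text
time: 31.6
position: [0.5273, -0.1036, 0.1384]
orientation: [-1.189, 1.24, -1.24]
ft_force: [0.4, 0.8, -0.9]
finger_gap: 0.0147
```

Emit:
jog_arm(moves=[0,-0.235,0,0,0,0,-1,0,0,-0.1,0,0,0,-1,0,0,-0.17,0,0,0,-1,0,0,0,0,0,0,-1,0,0,0,0,0,0,-1,0,0,0,0,0,0,-1])

```text
time: 32.35
position: [0.5281, -0.1372, 0.0979]
orientation: [-1.189, 1.239, -1.24]
ft_force: [0.0, -0.6, -1.5]
finger_gap: 0.0146
```

```bash
python3 - <<'E'
from h import *
st()
a=vision.capture("top");b=vision.capture("side");cv2.imwrite("pics/l_top.png",a);cv2.imwrite("pics/l_side.png",b);st()
cv2.imwrite("pics/lt.png",cv2.resize(a[210:270,300:380],None,fx=8,fy=8,interpolation=cv2.INTER_CUBIC))
cv2.imwrite("pics/ls.png",cv2.resize(b[170:290,290:390],None,fx=5,fy=5,interpolation=cv2.INTER_CUBIC))
for v in(236,238,240): print(v,a[v,352:364][:,[0,2]].tolist())
print(a[228:248,359][:,2].tolist())
E
```

```text
t 32.35 p [ 0.5281 -0.1372  0.0979] toolz yaw -2.36 down [ 1.2e-03  1.0e-04 -1.0e+00] F [ 0.03 -0.61 -1.5 ] T [-0.01  0.01  0.05] gap 0.0146
t 32.45 p [ 0.5279 -0.1373  0.0976] toolz yaw -2.36 down [ 9.e-04  1.e-04 -1.e+00] F [ 0.51 -0.04 -0.15] T [-0.02 -0.01  0.06] gap 0.0142
236 [[248, 254], [243, 252], [212, 238], [145, 217], [115, 230], [124, 249], [131, 253], [133, 254], [133, 254], [133, 254], [133, 254], [133, 254]]
238 [[247, 253], [243, 252], [209, 237], [142, 218], [109, 232], [120, 251], [130, 254], [134, 254], [134, 254], [134, 254], [134, 254], [135, 254]]
240 [[248, 254], [243, 252], [210, 238], [142, 218], [109, 233], [120, 251], [131, 254], [135, 254], [134, 254], [135, 254], [135, 254], [138, 253]]
[133, 134, 133, 132, 133, 144, 198, 247, 254, 254, 254, 254, 254, 254, 251, 220, 157, 138, 136, 135]
```

View pics/lt.png

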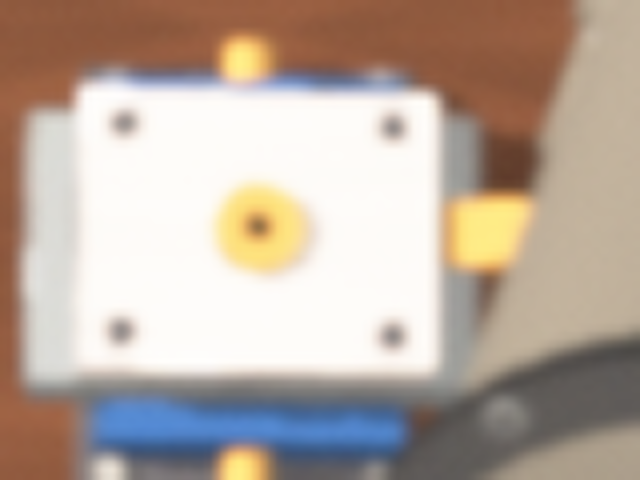

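View pics/ls.png

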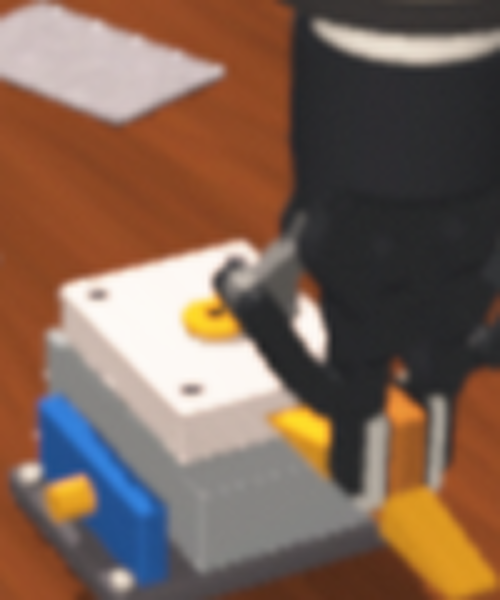

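Emit:
jog_arm(moves=[0,-0.05,0,0,0,0,-1,0,0,-0.04,0,0,0,-1,0,0,0,0,0,0,-1,0,0,0,0,0,0,-1])

```text
time: 32.95
position: [0.5275, -0.1449, 0.0908]
orientation: [-1.19, 1.24, -1.24]
ft_force: [0.7, 0.4, -0.7]
finger_gap: 0.0147
```

```bash
python3 - <<'E'
from h import *
a=vision.capture("top");cv2.imwrite("pics/m_top.png",a);st()
for v in(236,238,240): print(v,a[v,352:366].tolist())
print(a[228:248,360][:,2].tolist())
for u in(353.8,358,359): print(u,plane("top",u,238.5,.075)[:2].round(4))
E
```

```text
t 33.0 p [ 0.5275 -0.1449  0.0909] toolz yaw -2.38 down [-2.e-04  0.e+00 -1.e+00] F [ 0.03 -0.66 -1.03] T [ 0.    0.   -0.01] gap 0.0147
236 [[248, 251, 254], [244, 248, 252], [220, 227, 234], [175, 181, 185], [155, 159, 160], [146, 158, 167], [128, 155, 182], [105, 153, 195], [96, 163, 218], [105, 191, 240], [115, 210, 249], [117, 214, 251], [117, 215, 251], [118, 217, 251]]
238 [[248, 251, 253], [243, 247, 252], [220, 226, 234], [176, 180, 185], [155, 158, 161], [143, 156, 170], [120, 159, 193], [99, 163, 213], [102, 182, 234], [118, 217, 251], [130, 231, 254], [133, 234, 254], [134, 234, 254], [134, 234, 254]]
240 [[248, 251, 254], [244, 248, 252], [220, 226, 234], [175, 180, 185], [155, 159, 162], [143, 157, 170], [120, 158, 192], [98, 161, 211], [101, 182, 234], [119, 217, 251], [130, 231, 254], [134, 235, 254], [134, 235, 254], [135, 235, 254]]
[114, 113, 113, 113, 111, 114, 122, 164, 218, 232, 234, 233, 234, 233, 228, 208, 161, 126, 115, 114]
353.8 [ 0.5339 -0.0656]
358 [ 0.5336 -0.0752]
359 [ 0.5336 -0.0774]
```

Emit:
jog_arm(moves=[0,0,-0.03,0,0,0,-1,0,0,-0.018,0,0,0,-1,0,0,-0.004,0,0,0,-1,0,0,0,0,0,0,-1])

```text
time: 33.5
position: [0.5275, -0.145, 0.0831]
orientation: [-1.189, 1.24, -1.24]
ft_force: [-0.3, -0.9, -1.2]
finger_gap: 0.0144
```

Emit:
jog_arm(moves=[0,0,-0.002,0,0,0,-1])

```text
time: 33.62
position: [0.5276, -0.145, 0.0829]
orientation: [-1.189, 1.24, -1.24]
ft_force: [0.4, -0.6, -1.2]
finger_gap: 0.0146
```

Emit:
jog_arm(moves=[0,0,-0.002,0,0,0,-1])

```text
time: 33.75
position: [0.5276, -0.1449, 0.0826]
orientation: [-1.189, 1.24, -1.24]
ft_force: [0.4, 0.5, -2.0]
finger_gap: 0.0148
```

Emit:
jog_arm(moves=[0,0,-0.002,0,0,0,-1])

```text
time: 33.88
position: [0.5276, -0.1449, 0.0823]
orientation: [-1.189, 1.24, -1.24]
ft_force: [-0.5, -1.6, 0.1]
finger_gap: 0.0142
```

Emit:
jog_arm(moves=[0,0,-0.002,0,0,0,-1])

```text
time: 34.0
position: [0.5276, -0.145, 0.082]
orientation: [-1.189, 1.24, -1.24]
ft_force: [-0.7, -1.0, 3.0]
finger_gap: 0.0145
```

Emit:
jog_arm(moves=[0,0.005,0.002,0,0,0,-1,0.001,0.02,0,0,0,0,-1,0.001,0.02,0,0,0,0,-1,0,0.01,0,0,0,0,-1,0,0.01,0,0,0,0,-1])

```text
time: 34.62
position: [0.5279, -0.1351, 0.0822]
orientation: [-1.189, 1.24, -1.24]
ft_force: [0.0, -0.7, 0.3]
finger_gap: 0.0145
```

Emit:
jog_arm(moves=[0.001,0.01,0,0,0,0,-1,0,0.01,0,0,0,0,-1])

```text
time: 34.88
position: [0.528, -0.1321, 0.0823]
orientation: [-1.189, 1.24, -1.24]
ft_force: [0.5, -0.7, 0.2]
finger_gap: 0.0148
```

Emit:
jog_arm(moves=[0,0.01,0,0,0,0,-1,0.001,0.008,0,0,0,0,-1])

```text
time: 35.12
position: [0.5281, -0.1294, 0.0823]
orientation: [-1.189, 1.24, -1.24]
ft_force: [-1.3, -0.8, 1.1]
finger_gap: 0.0145
```

Emit:
jog_arm(moves=[0,0.006,0,0,0,0,-1,0,0.006,0,0,0,0,-1])

```text
time: 35.38
position: [0.5282, -0.1277, 0.0823]
orientation: [-1.189, 1.24, -1.24]
ft_force: [-0.1, -0.8, 1.4]
finger_gap: 0.0143
```

Emit:
jog_arm(moves=[0,0.006,0,0,0,0,-1,0,0.006,0,0,0,0,-1])

```text
time: 35.62
position: [0.5282, -0.1262, 0.0823]
orientation: [-1.189, 1.24, -1.24]
ft_force: [-0.2, -4.3, 1.2]
finger_gap: 0.0145
```

Emit:
jog_arm(moves=[0,0.006,0,0,0,0,-1,0,0.006,0,0,0,0,-1])

```text
time: 35.88
position: [0.5282, -0.1253, 0.0824]
orientation: [-1.189, 1.239, -1.242]
ft_force: [-0.7, -9.2, 1.8]
finger_gap: 0.0145
```

Emit:
jog_arm(moves=[0,0.006,0.001,0,0,0,-1,0,0.006,0,0,0,0,-1,0,0.006,0,0,0,0,-1])

```text
time: 36.25
position: [0.5281, -0.1227, 0.0825]
orientation: [-1.189, 1.24, -1.242]
ft_force: [0.7, -8.7, 0.7]
finger_gap: 0.0144
```

Emit:
jog_arm(moves=[0,0.006,0,0,0,0,-1,0,0.006,0,0,0,0,-1,0,0.006,0,0,0,0,-1,0,0.006,0,0,0,0,-1])

```text
time: 36.75
position: [0.5281, -0.119, 0.0825]
orientation: [-1.19, 1.24, -1.242]
ft_force: [0.4, -9.5, 0.2]
finger_gap: 0.0147
```

Emit:
jog_arm(moves=[0.001,0.006,0,0,0,0,-1,0,0.006,0,0,0,0,-1,0,0.006,0,0,0,0,-1])

```text
time: 37.12
position: [0.5282, -0.1163, 0.0824]
orientation: [-1.19, 1.24, -1.242]
ft_force: [0.3, -8.7, -0.8]
finger_gap: 0.0144
```

Emit:
jog_arm(moves=[0,0.006,0,0,0,0,-1,0,0.006,0,0,0,0,-1,0,0.006,0,0,0,0,-1])

```text
time: 37.5
position: [0.5282, -0.1136, 0.0824]
orientation: [-1.189, 1.24, -1.241]
ft_force: [0.5, -8.1, -0.7]
finger_gap: 0.0143
```

Emit:
jog_arm(moves=[0,-0.02,0,0,0,0,-1,-0.001,-0.05,0,0,0,0,-1,-0.002,-0.08,0,0,0,0,-1,-0.001,-0.08,0,0,0,0,-1,0,0,0.05,0,0,0,-1,0,0,0.28,0,0,0,-1,0,0,0.15,0,0,0,-1])

```text
time: 38.38
position: [0.5282, -0.1471, 0.1565]
orientation: [-1.188, 1.239, -1.241]
ft_force: [-0.6, 0.1, -1.3]
finger_gap: 0.0143
```

```bash
python3 - <<'E'
from h import *
b=vision.capture("side");cv2.imwrite("pics/n_side.png",b);st()
cv2.imwrite("pics/n.png",cv2.resize(b[150:290,280:400],None,fx=5,fy=4.2,interpolation=cv2.INTER_CUBIC) if 0 else cv2.resize(b[150:290,280:400],None,fx=4,fy=4,interpolation=cv2.INTER_CUBIC))
E
```

```text
t 38.425 p [ 0.5291 -0.1473  0.1586] toolz yaw -2.41 down [ 0.0041  0.     -1.    ] F [ 2.31 -0.36  3.17] T [-0.07 -0.15 -0.07] gap 0.0142
```

View pics/n.png

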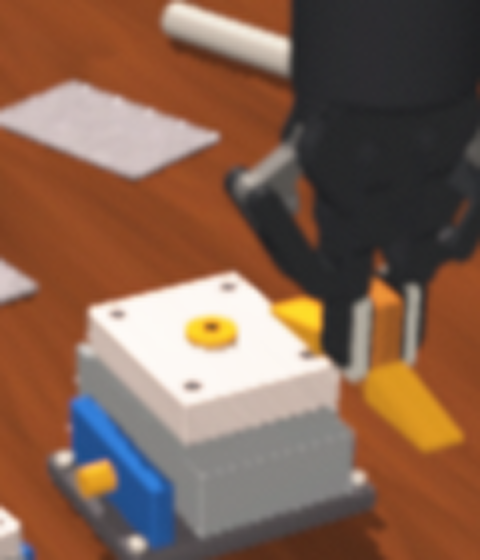

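Emit:
jog_arm(moves=[0.009,0.27,0,0,0,0,-1,0.009,0.28,0,0,0,0,-1,0.009,0.28,0,0,0,0,-1,0.009,0.28,0,0,0,0,-1,0.009,0.28,0,0,0,0,-1,0.009,0.27,0,0,0,0,-1,0,0,-0.25,0,0,0,-1,0,0,-0.18,0,0,0,-1])

```text
time: 39.42
position: [0.5354, 0.103, 0.089]
orientation: [-1.19, 1.239, -1.238]
ft_force: [0.4, -0.5, -1.6]
finger_gap: 0.0145
```

Emit:
jog_arm(moves=[0,0,0,0,0,0,-1,0,0,0,0,0,0,-1])

```text
time: 39.67
position: [0.5363, 0.1021, 0.0909]
orientation: [-1.188, 1.24, -1.24]
ft_force: [0.1, 0.0, -1.5]
finger_gap: 0.0143
```

```bash
python3 - <<'E'
from h import *
a=vision.capture("top");cv2.imwrite("pics/o_top.png",a);st()
for v in(237,239): print(v,a[v,298:313].tolist())
for u in(302,304): print(a[228:250,u][:,0].tolist())
cv2.imwrite("pics/ot.png",cv2.resize(a[210:270,290:370],None,fx=6,fy=6,interpolation=cv2.INTER_CUBIC))
E
```

```text
t 39.725 p [0.5365 0.1022 0.0911] toolz yaw -2.4 down [ 1.4e-03  6.0e-04 -1.0e+00] F [ 0.07  0.82 -0.27] T [-0.    0.   -0.01] gap 0.0142
237 [[92, 104, 113], [91, 103, 111], [91, 103, 112], [91, 103, 110], [90, 102, 109], [91, 102, 109], [98, 107, 114], [121, 128, 132], [144, 148, 150], [160, 163, 164], [162, 166, 167], [167, 173, 179], [187, 195, 207], [202, 212, 223], [207, 217, 227]]
239 [[93, 105, 112], [91, 103, 112], [92, 103, 111], [91, 103, 111], [90, 102, 109], [89, 101, 109], [93, 103, 111], [112, 119, 125], [141, 146, 148], [156, 160, 161], [165, 169, 172], [183, 190, 198], [207, 216, 225], [213, 221, 231], [211, 220, 230]]
[90, 91, 90, 90, 90, 90, 90, 89, 90, 90, 90, 90, 90, 90, 90, 91, 90, 92, 92, 91, 89, 91]
[147, 144, 140, 135, 133, 130, 120, 107, 101, 98, 96, 93, 93, 91, 91, 90, 91, 91, 92, 91, 89, 91]
```

View pics/ot.png

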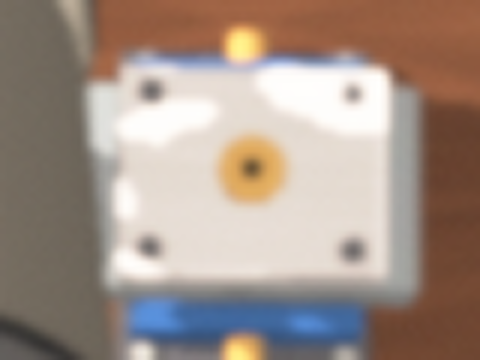

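Emit:
jog_arm(moves=[0,0,-0.03,0,0,0,-1,0,0,-0.016,0,0,0,-1,0,0,-0.006,0,0,0,-1,0,0,0,0,0,0,-1])

```text
time: 40.22
position: [0.5358, 0.1022, 0.0822]
orientation: [-1.189, 1.24, -1.24]
ft_force: [-0.0, 1.7, 1.2]
finger_gap: 0.0143
```

Emit:
jog_arm(moves=[0,0,-0.003,0,0,0,-1])

```text
time: 40.35
position: [0.5359, 0.1023, 0.0819]
orientation: [-1.189, 1.24, -1.24]
ft_force: [-2.6, 1.8, 8.0]
finger_gap: 0.0144
```

Emit:
jog_arm(moves=[0,0,-0.002,0,0,0,-1])

```text
time: 40.48
position: [0.5359, 0.1023, 0.0817]
orientation: [-1.189, 1.24, -1.239]
ft_force: [-3.6, 2.0, 11.1]
finger_gap: 0.0147
```

Emit:
jog_arm(moves=[0,0,0.006,0,0,0,-1,0,0,0,0,0,0,-1])

```text
time: 40.72
position: [0.5359, 0.1021, 0.0823]
orientation: [-1.189, 1.24, -1.24]
ft_force: [0.2, 0.6, -0.3]
finger_gap: 0.0147
```

Emit:
jog_arm(moves=[0,-0.01,0,0,0,0,-1,-0.001,-0.03,0,0,0,0,-1,-0.001,-0.03,0,0,0,0,-1,-0.001,-0.03,0,0,0,0,-1,-0.001,-0.03,0,0,0,0,-1,0,-0.015,0,0,0,0,-1])

```text
time: 41.48
position: [0.5352, 0.08, 0.0823]
orientation: [-1.189, 1.24, -1.24]
ft_force: [-0.6, 2.2, 2.3]
finger_gap: 0.0142
```

Emit:
jog_arm(moves=[0,-0.008,0,0,0,0,-1,-0.001,-0.006,0,0,0,0,-1])

```text
time: 41.72
position: [0.5352, 0.0783, 0.0823]
orientation: [-1.189, 1.24, -1.24]
ft_force: [-0.2, 1.8, 2.5]
finger_gap: 0.0146
```

Emit:
jog_arm(moves=[0,-0.006,0,0,0,0,-1,0,-0.006,0,0,0,0,-1])

```text
time: 41.98
position: [0.5351, 0.0765, 0.0823]
orientation: [-1.189, 1.24, -1.24]
ft_force: [-0.1, 2.3, 2.8]
finger_gap: 0.0143
```

Emit:
jog_arm(moves=[0,-0.006,0.001,0,0,0,-1,0,-0.006,0,0,0,0,-1])

```text
time: 42.22
position: [0.535, 0.0751, 0.0824]
orientation: [-1.189, 1.24, -1.239]
ft_force: [0.3, 6.4, 1.2]
finger_gap: 0.0145
```

Emit:
jog_arm(moves=[0,-0.006,0,0,0,0,-1,0,-0.006,0,0,0,0,-1])

```text
time: 42.48
position: [0.5351, 0.0741, 0.0824]
orientation: [-1.189, 1.24, -1.238]
ft_force: [-0.6, 8.5, 1.0]
finger_gap: 0.0143
```

Emit:
jog_arm(moves=[0,-0.007,0.001,0,0,0,-1,0,-0.007,0,0,0,0,-1,0,-0.007,0,0,0,0,-1,-0.001,-0.007,0,0,0,0,-1,0,-0.007,0,0,0,0,-1])

```text
time: 43.1
position: [0.5348, 0.0686, 0.0825]
orientation: [-1.189, 1.24, -1.238]
ft_force: [-0.1, 8.0, -1.6]
finger_gap: 0.0147
```

Emit:
jog_arm(moves=[0,-0.007,0,0,0,0,-1,0,-0.007,0,0,0,0,-1,-0.001,-0.007,0,0,0,0,-1,0,-0.007,0,0,0,0,-1,0,-0.007,0,0,0,0,-1])

```text
time: 43.72
position: [0.5346, 0.0633, 0.0824]
orientation: [-1.189, 1.24, -1.238]
ft_force: [0.8, 7.7, -2.2]
finger_gap: 0.0147
```

Emit:
jog_arm(moves=[0,-0.007,0,0,0,0,-1,0,-0.007,0,0,0,0,-1,0,-0.007,0,0,0,0,-1])

```text
time: 44.1
position: [0.5346, 0.0602, 0.0824]
orientation: [-1.189, 1.24, -1.238]
ft_force: [-0.1, 6.8, -1.8]
finger_gap: 0.0144
```

Emit:
jog_arm(moves=[0,0.02,0,0,0,0,-1,0.001,0.06,0,0,0,0,-1,0.001,0.08,0,0,0,0,-1,0.002,0.08,0,0,0,0,-1,0.002,0.06,0,0,0,0,-1,0,0.02,0.05,0,0,0,-1,0,0,0.28,0,0,0,-1,0,0,0.18,0,0,0,-1])

```text
time: 45.1
position: [0.536, 0.1069, 0.161]
orientation: [-1.188, 1.239, -1.24]
ft_force: [-0.6, -0.7, -1.9]
finger_gap: 0.0144
```

```bash
python3 - <<'E'
from h import *
b=vision.capture("side");cv2.imwrite("pics/p_side.png",b);st()
cv2.imwrite("pics/p.png",cv2.resize(b[150:290,270:390],None,fx=4,fy=4,interpolation=cv2.INTER_CUBIC))
E
```

```text
t 45.15 p [0.5373 0.107  0.1639] toolz yaw -2.44 down [ 0.0042  0.0017 -1.    ] F [3.38 0.27 2.04] T [ 0.06 -0.16  0.05] gap 0.0145
```

View pics/p.png

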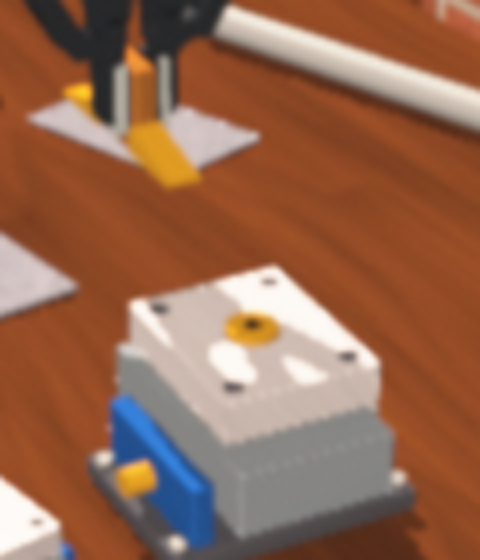

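Emit:
jog_arm(moves=[-0.01,-0.28,0,0,0,0,-1,-0.01,-0.28,0,0,0,0,-1,-0.01,-0.28,0,0,0,0,-1,-0.01,-0.28,0,0,0,0,-1,-0.01,-0.28,0,0,0,0,-1,-0.01,-0.28,0,0,0,0,-1,0,0,-0.25,0,0,0,-1,0,0,-0.21,0,0,0,-1])

```text
time: 46.15
position: [0.5266, -0.1456, 0.0896]
orientation: [-1.188, 1.24, -1.241]
ft_force: [0.5, 0.8, -1.0]
finger_gap: 0.0146
```

Emit:
jog_arm(moves=[0,0,0,0,0,0,-1,0,0,0,0,0,0,-1])

```text
time: 46.4
position: [0.5272, -0.1451, 0.0912]
orientation: [-1.189, 1.239, -1.24]
ft_force: [0.8, -0.0, -0.8]
finger_gap: 0.0142
```

```bash
python3 - <<'E'
from h import *
a=vision.capture("top");cv2.imwrite("pics/q_top.png",a);st()
for v in(238,240): print(v,a[v,352:364].tolist())
print(a[228:248,360][:,2].tolist())
E
```

```text
t 46.45 p [ 0.5274 -0.145   0.0915] toolz yaw -2.38 down [ 1.7e-03 -1.0e-04 -1.0e+00] F [-0.56  0.49 -1.34] T [ 0.01 -0.01  0.01] gap 0.0146
238 [[246, 250, 253], [239, 245, 250], [212, 220, 229], [171, 177, 181], [154, 158, 159], [143, 155, 165], [117, 151, 181], [96, 154, 200], [88, 157, 208], [88, 162, 216], [101, 183, 234], [118, 217, 251]]
240 [[247, 250, 253], [240, 245, 250], [214, 221, 229], [172, 176, 182], [153, 157, 161], [141, 153, 164], [118, 152, 183], [95, 153, 200], [88, 157, 209], [89, 162, 217], [100, 182, 234], [117, 217, 251]]
[114, 113, 113, 113, 111, 113, 118, 142, 180, 204, 208, 209, 209, 210, 208, 191, 156, 126, 115, 114]
```

```bash
python3 - <<'E'
from h import *
b=vision.capture("side");cv2.imwrite("pics/q_side.png",b)
a=cv2.imread("pics/l_side.png")
cv2.imwrite("pics/q.png",np.hstack([cv2.resize(x[200:300,310:410],None,fx=4,fy=4,interpolation=cv2.INTER_CUBIC) for x in(a,b)]))
E
```

```text
(no output)
```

View pics/q.png

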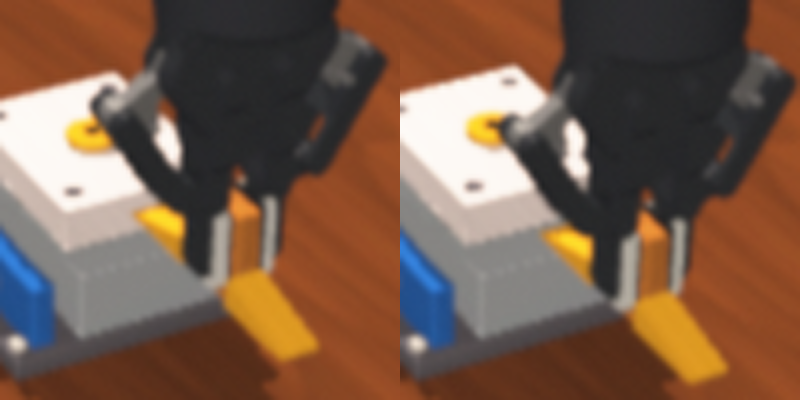

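Emit:
jog_arm(moves=[0,0,-0.03,0,0,0,-1,0,0,-0.016,0,0,0,-1,0,0,-0.006,0,0,0,-1,0,0,0,0,0,0,-1])

```text
time: 47.0
position: [0.5266, -0.1447, 0.0822]
orientation: [-1.189, 1.24, -1.239]
ft_force: [-1.1, 0.9, -0.2]
finger_gap: 0.0144
```

Emit:
jog_arm(moves=[0,0,-0.002,0,0,0,-1])

```text
time: 47.12
position: [0.5267, -0.1448, 0.082]
orientation: [-1.189, 1.24, -1.24]
ft_force: [-1.1, -0.0, 2.5]
finger_gap: 0.0144
```

Emit:
jog_arm(moves=[0,0.01,0.002,0,0,0,-1,0.001,0.03,0,0,0,0,-1,0.001,0.03,0,0,0,0,-1,0.001,0.03,0,0,0,0,-1,0.001,0.03,0,0,0,0,-1,0.001,0.03,0,0,0,0,-1])

```text
time: 47.88
position: [0.5274, -0.1204, 0.0823]
orientation: [-1.189, 1.24, -1.24]
ft_force: [0.0, -1.9, 1.2]
finger_gap: 0.0139
```

Emit:
jog_arm(moves=[0,0.015,0,0,0,0,-1,0.001,0.01,0,0,0,0,-1,0,0.006,0,0,0,0,-1])

```text
time: 48.25
position: [0.5276, -0.1162, 0.0823]
orientation: [-1.189, 1.24, -1.24]
ft_force: [0.5, -1.1, 1.1]
finger_gap: 0.0144
```

Emit:
jog_arm(moves=[0,0.006,0,0,0,0,-1,0,0.006,0,0,0,0,-1])

```text
time: 48.5
position: [0.5276, -0.1146, 0.0823]
orientation: [-1.189, 1.24, -1.24]
ft_force: [-0.8, -3.3, 2.4]
finger_gap: 0.0145
```

Emit:
jog_arm(moves=[0,0.006,0.001,0,0,0,-1,0,0.006,0,0,0,0,-1,0,0.006,0,0,0,0,-1,0,0.006,0,0,0,0,-1])

```text
time: 49.0
position: [0.5275, -0.112, 0.0824]
orientation: [-1.19, 1.24, -1.242]
ft_force: [0.2, -9.1, 1.6]
finger_gap: 0.0145
```

Emit:
jog_arm(moves=[0.001,0.006,0,0,0,0,-1,0,0.006,0,0,0,0,-1,0,0.006,0,0,0,0,-1,0,0.006,0,0,0,0,-1])

```text
time: 49.5
position: [0.5276, -0.1084, 0.0824]
orientation: [-1.19, 1.24, -1.242]
ft_force: [0.0, -8.6, 0.2]
finger_gap: 0.0145
```

Emit:
jog_arm(moves=[0,0.006,0,0,0,0,-1,0,0.006,0,0,0,0,-1])

```text
time: 49.75
position: [0.5276, -0.1065, 0.0824]
orientation: [-1.19, 1.24, -1.241]
ft_force: [0.5, -8.6, 0.1]
finger_gap: 0.0147
```

Next: a bit deeper, then withdraw and measure the cover.

Emit:
jog_arm(moves=[0,0.006,0,0,0,0,-1,0,0.003,0,0,0,0,-1])

```text
time: 50.0
position: [0.5276, -0.1051, 0.0824]
orientation: [-1.19, 1.24, -1.241]
ft_force: [0.3, -8.6, 0.6]
finger_gap: 0.0145
```

Emit:
jog_arm(moves=[0,-0.02,0,0,0,0,-1,-0.001,-0.06,0,0,0,0,-1,-0.002,-0.08,0,0,0,0,-1,-0.002,-0.08,0,0,0,0,-1,-0.001,-0.06,0,0,0,0,-1,0,-0.02,0.05,0,0,0,-1,0,0,0.28,0,0,0,-1,0,0,0.18,0,0,0,-1])

```text
time: 51.0
position: [0.5271, -0.1522, 0.1608]
orientation: [-1.189, 1.239, -1.24]
ft_force: [-0.1, 0.6, -0.4]
finger_gap: 0.0144
```

```bash
python3 - <<'E'
from h import *
a=vision.capture("top");b=vision.capture("side");cv2.imwrite("pics/r_side.png",b);cv2.imwrite("pics/r_top.png",a);st()
o=cv2.imread("pics/side0.png")
cv2.imwrite("pics/r.png",np.hstack([cv2.resize(x[205:295,285:380],None,fx=4,fy=4,interpolation=cv2.INTER_CUBIC) for x in(o,b)]))
cv2.imwrite("pics/rt.png",cv2.resize(a[200:290,290:390],None,fx=5,fy=5))
E
```

```text
t 51.1 p [ 0.5283 -0.1523  0.162 ] toolz yaw -2.37 down [ 0.0045  0.     -1.    ] F [-0.23 -1.11 -1.18] T [-0.05  0.01  0.01] gap 0.0144
```

View pics/r.png

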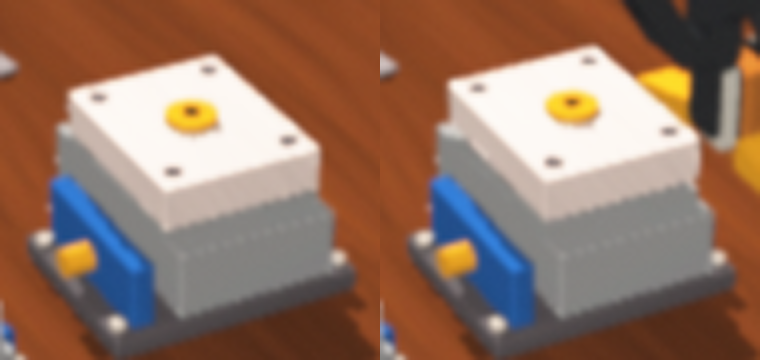

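```bash
python3 - <<'E'
from h import *
def loc(im,pts):
    im=cv2.cvtColor(im,cv2.COLOR_BGR2GRAY).astype(float);out=[]
    for u,v in pts:
        for _ in range(5):
            u0,v0=int(round(u)),int(round(v));p=im[v0-2:v0+3,u0-2:u0+3];w=np.clip(np.percentile(p,70)-p-8,0,None)
            yy,xx=np.mgrid[v0-2:v0+3,u0-2:u0+3];u,v=(w*xx).sum()/w.sum(),(w*yy).sum()/w.sum()
        out.append((u,v))
    return np.array(out)
s0=np.array([(336.6,221.98),(356.56,239.65),(309.14,228.9),(327.73,247.48)])
b=cv2.imread("pics/r_side.png");q=loc(b,s0+[0.2,-2.6]);a=loc(cv2.imread("pics/side0.png"),s0)
X=[(.5647,.0225,.0843),(.5617,-.0537,.0844),(.5048,.0251,.0842),(.5016,-.0512,.0842)]
h=[]
for i in range(4):
    k=proj("side",np.array(X[i])+[0,0,.006])-proj("side",X[i]); d=q[i]-a[i]; h.append(6*d[1]/k[1]); print(["+xL","+xR","-xL","-xR"][i],d.round(2),k.round(2),"rise mm",round(h[-1],2))
Ls,Rs=(h[0]+h[2])/2,(h[1]+h[3])/2
print(np.linalg.solve([[.88,.12],[.12,.88]],[Ls,Rs]))
E
```

```text
+xL [ 0.02 -2.72] [ 0.05 -2.7 ] rise mm 6.04
+xR [ 0.26 -2.25] [ 0.12 -2.8 ] rise mm 4.81
-xL [-0.3 -2.6] [-0.03 -2.74] rise mm 5.69
-xR [ 0.11 -2.35] [ 0.03 -2.85] rise mm 4.96
[6.01998518 4.72905542]
```

Emit:
jog_arm(moves=[0,0,-0.25,0,0,0,-1,0,0,-0.21,0,0,0,-1,0,0.02,-0.03,0,0,0,-1,0,0,-0.018,0,0,0,-1,0,0,0,0,0,0,-1])

```text
time: 51.72
position: [0.5273, -0.1491, 0.0835]
orientation: [-1.188, 1.239, -1.24]
ft_force: [0.5, -0.0, -0.3]
finger_gap: 0.0143
```

Emit:
jog_arm(moves=[0.001,0.06,-0.002,0,0,0,-1,0.002,0.08,0,0,0,0,-1,0.002,0.08,0,0,0,0,-1,0.001,0.04,0,0,0,0,-1])

```text
time: 52.22
position: [0.5278, -0.1086, 0.0825]
orientation: [-1.19, 1.239, -1.238]
ft_force: [0.3, -0.7, -1.0]
finger_gap: 0.0145
```

Emit:
jog_arm(moves=[0,0.01,0,0,0,0,-1,0,0.008,0,0,0,0,-1])

```text
time: 52.48
position: [0.5277, -0.1074, 0.0824]
orientation: [-1.189, 1.24, -1.24]
ft_force: [-0.0, -0.6, -1.8]
finger_gap: 0.0146
```

Emit:
jog_arm(moves=[0,0.007,0,0,0,0,-1,0,0.007,0,0,0,0,-1])

```text
time: 52.72
position: [0.5276, -0.1057, 0.0824]
orientation: [-1.189, 1.24, -1.24]
ft_force: [0.1, -3.9, -1.3]
finger_gap: 0.0147
```

Emit:
jog_arm(moves=[0,0.006,0,0,0,0,-1,0,0.006,0,0,0,0,-1,0,0.006,0,0,0,0,-1,0,0.004,0,0,0,0,-1])

```text
time: 53.22
position: [0.5277, -0.1032, 0.0825]
orientation: [-1.189, 1.24, -1.242]
ft_force: [0.5, -7.8, -1.6]
finger_gap: 0.0143
```

Emit:
jog_arm(moves=[0,-0.02,0,0,0,0,-1,-0.001,-0.06,0,0,0,0,-1,-0.002,-0.08,0,0,0,0,-1,-0.002,-0.08,0,0,0,0,-1,-0.001,-0.07,0,0,0,0,-1,0,-0.02,0.05,0,0,0,-1,0,0,0.28,0,0,0,-1,0,0,0.18,0,0,0,-1])

```text
time: 54.22
position: [0.5271, -0.1516, 0.1608]
orientation: [-1.189, 1.239, -1.24]
ft_force: [1.0, -0.1, -0.9]
finger_gap: 0.0145
```

```bash
python3 - <<'E'
from h import *
def loc(im,pts):
    im=cv2.cvtColor(im,cv2.COLOR_BGR2GRAY).astype(float);out=[]
    for u,v in pts:
        for _ in range(5):
            u0,v0=int(round(u)),int(round(v));p=im[v0-2:v0+3,u0-2:u0+3];w=np.clip(np.percentile(p,70)-p-8,0,None)
            yy,xx=np.mgrid[v0-2:v0+3,u0-2:u0+3];u,v=(w*xx).sum()/w.sum(),(w*yy).sum()/w.sum()
        out.append((u,v))
    return np.array(out)
s0=np.array([(336.6,221.98),(356.56,239.65),(309.14,228.9),(327.73,247.48)])
b=vision.capture("side");cv2.imwrite("pics/u_side.png",b);q=loc(b,s0+[0.2,-2.6]);a=loc(cv2.imread("pics/side0.png"),s0)
X=[(.5647,.0225,.0843),(.5617,-.0537,.0844),(.5048,.0251,.0842),(.5016,-.0512,.0842)]
h=[]
for i in range(4):
    k=proj("side",np.array(X[i])+[0,0,.006])-proj("side",X[i]); d=q[i]-a[i]; h.append(6*d[1]/k[1])
print(np.round(h,2))
print(np.linalg.solve([[.88,.12],[.12,.88]],[(h[0]+h[2])/2,(h[1]+h[3])/2]));st()
E
```

```text
[ 5.94 12.2   5.3   5.55]
[5.10750182 9.38475064]
t 54.275 p [ 0.5283 -0.152   0.1636] toolz yaw -2.41 down [ 4.4e-03 -1.0e-04 -1.0e+00] F [ 2.22 -1.19  3.6 ] T [-0.11 -0.17 -0.02] gap 0.0144
```

Emit:
jog_arm(moves=[-0.03,0.33,0,0,0,0,-1,-0.04,0.37,0,0,0,0,-1,-0.04,0.37,0,0,0,0,-1,-0.04,0.37,0,0,0,0,-1,-0.04,0.37,0,0,0,0,-1,-0.04,0.37,0,0,0,0,-1,-0.04,0.37,0,0,0,0,-1,-0.037,0.35,0,0,0,0,-1])

```text
time: 55.28
position: [0.4802, 0.2858, 0.1594]
orientation: [-1.189, 1.239, -1.239]
ft_force: [2.2, -0.5, -1.3]
finger_gap: 0.0144
```

Emit:
jog_arm(moves=[0,0,-0.3,0,0,0,-1,0,0,-0.3,0,0,0,-1,0,0,-0.2,0,0,0,-1,0,0,0,0,0,0,-1,0,0,0,0,0,0,-1])

```text
time: 55.9
position: [0.4813, 0.2839, 0.0401]
orientation: [-1.188, 1.24, -1.24]
ft_force: [0.1, 0.0, 0.2]
finger_gap: 0.0141
```

```bash
python3 - <<'E'
from h import *
st();b=vision.capture("side");cv2.imwrite("pics/v.png",cv2.resize(b[130:260,180:320],None,fx=5,fy=5,interpolation=cv2.INTER_CUBIC))
E
```

```text
t 55.9 p [0.4813 0.2839 0.0401] toolz yaw -2.39 down [ 8.e-04  7.e-04 -1.e+00] F [0.1  0.04 0.18] T [-0.05 -0.02  0.03] gap 0.0141
```

View pics/v.png

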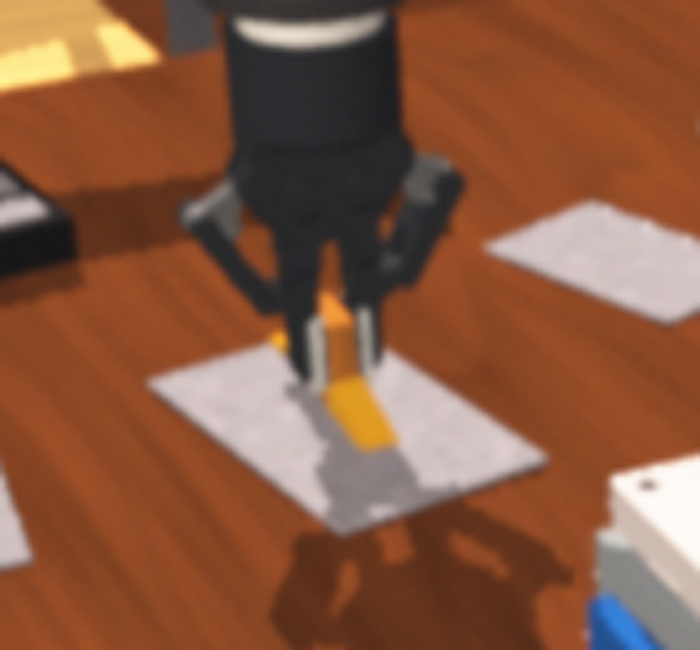

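Above the mat now. Lower onto it.

Emit:
jog_arm(moves=[0,0,-0.06,0,0,0,-1,0,0,-0.02,0,0,0,-1,0,0,-0.007,0,0,0,-1,0,0,0,0,0,0,-1])

```text
time: 56.45
position: [0.4807, 0.2836, 0.0262]
orientation: [-1.189, 1.24, -1.239]
ft_force: [-3.2, -1.0, 7.5]
finger_gap: 0.0145
```

Emit:
jog_arm(moves=[0,0,-0.004,0,0,0,-1])

```text
time: 56.58
position: [0.4807, 0.2836, 0.0262]
orientation: [-1.189, 1.24, -1.239]
ft_force: [-9.8, -5.4, 32.7]
finger_gap: 0.0144
```

Emit:
jog_arm(moves=[0,0,0.004,0,0,0,-1,0,0,0,0,0,0,0.6,0,0,0,0,0,0,0.6,0,0,0,0,0,0,0.6,0,0,0,0,0,0,0.6], newtons=40)

```text
time: 57.2
position: [0.4808, 0.2836, 0.0258]
orientation: [-1.189, 1.24, -1.24]
ft_force: [0.2, -1.0, 0.0]
finger_gap: 0.0679
```

Emit:
jog_arm(moves=[0,0,0.1,0,0,0,0.6,0,0,0.3,0,0,0,0.6,0,0,0.3,0,0,0,0.6,-0.1,0.3,0.2,0,0,0,0.6,-0.15,0.35,0.1,0,0,0,0.6,-0.15,0.35,0,0,0,0,0.6,0,0,0,0,0,0,0.6])

```text
time: 58.08
position: [0.4179, 0.438, 0.1768]
orientation: [-1.191, 1.236, -1.233]
ft_force: [0.9, -1.3, -0.2]
finger_gap: 0.0685
```

```bash
python3 - <<'E'
from h import *
st();a=vision.capture("top");b=vision.capture("side");cv2.imwrite("pics/w_top.png",a);cv2.imwrite("pics/w_side.png",b)
E
```

```text
t 58.075 p [0.4179 0.438  0.1768] toolz yaw -2.0 down [-3.e-04  2.e-03 -1.e+00] F [ 0.87 -1.26 -0.22] T [ 0.02 -0.04  0.  ] gap 0.0685
```

View pics/w_side.png

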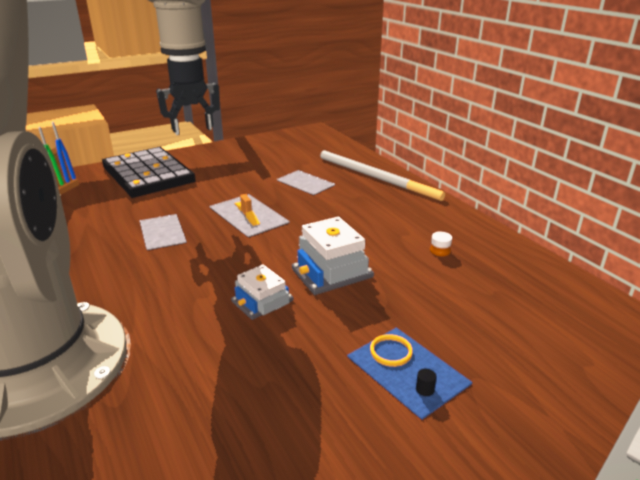

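View pics/w_top.png

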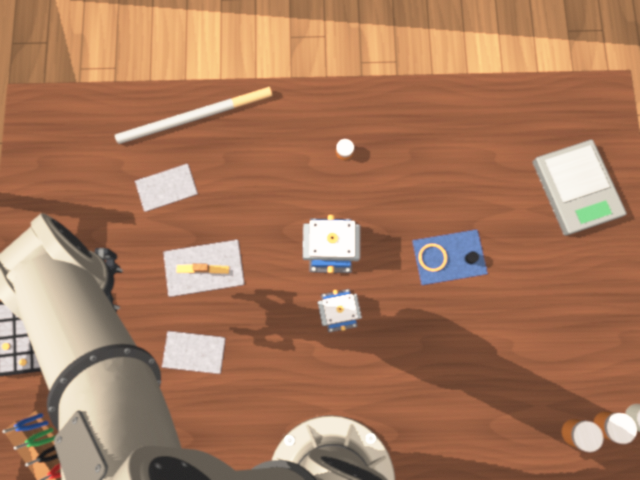

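The wedge is upright on the large grey mat at (203,268) in the top view, and the bangle, loupe and jar look unmoved. One last cover measurement before I hand in.

```bash
python3 - <<'E'
from h import *
def loc(im,pts):
    im=cv2.cvtColor(im,cv2.COLOR_BGR2GRAY).astype(float);out=[]
    for u,v in pts:
        for _ in range(5):
            u0,v0=int(round(u)),int(round(v));p=im[v0-2:v0+3,u0-2:u0+3];w=np.clip(np.percentile(p,70)-p-8,0,None)
            yy,xx=np.mgrid[v0-2:v0+3,u0-2:u0+3];u,v=(w*xx).sum()/w.sum(),(w*yy).sum()/w.sum()
        out.append((u,v))
    return np.array(out)
s0=np.array([(336.6,221.98),(356.56,239.65),(309.14,228.9),(327.73,247.48)])
b=cv2.imread("pics/w_side.png");q=loc(b,s0+[0.2,-2.6]);a=loc(cv2.imread("pics/side0.png"),s0)
X=[(.5647,.0225,.0843),(.5617,-.0537,.0844),(.5048,.0251,.0842),(.5016,-.0512,.0842)]
h=[6*(q[i]-a[i])[1]/(proj("side",np.array(X[i])+[0,0,.006])-proj("side",X[i]))[1] for i in range(4)]
print(np.round(h,2),np.linalg.solve([[.88,.12],[.12,.88]],[(h[0]+h[2])/2,(h[1]+h[3])/2]))
d=cv2.absdiff(cv2.imread("pics/w_side.png"),cv2.imread("pics/side0.png")).max(2)
for n,(x,y,w,hh) in {"pad":(345,325,130,90),"jar":(428,228,30,32)}.items(): print(n,(d[y:y+hh,x:x+w]>40).sum())
E
```

```text
[5.96 5.37 5.28 5.55] [5.64550777 5.4325095 ]
pad 18
jar 0
```

```bash
python3 -c "
from plant import robot
print(robot.finish_job())"
```

```text
the job is handed in; nothing more can be done
None
```

I raised both sides of the cover to about 6 mm with the wedge and laid it back upright on the large grey mat, then handed the job in at about 58 s. However, one slip may have broken the 30 N limit.

**Order of work:** I worked the sides in turn:

| Pass | Side | Rise reached |
|---|---|---|
| 1 | left | about 2 mm |
| 2 | right | about 4 mm |
| 3 | left | about 6 mm |
| 4 | right | about 6 mm, with a short second push |

By insertion depth, the sides never differed by more than about 2 mm.

**Final checks:**
- **Rise:** the last picture gave +5.6 mm left and +5.4 mm right over the starting pose. Both sides seem to have started slightly open, about 0.3–0.5 mm judging by where the wedge first met the cover. That makes both about 5.9 mm above closed, give or take 0.3 mm.
- **Disagreement:** an earlier picture read the right side about 1 mm lower than the insertion depth implied. I gave it the short second push because of that.
- **Other items:** the jar and the pad with the bangle and loupe look unchanged. A few pixels differed around the pad, which I took to be the arm's shadow.

**What went wrong:**
- **First feel of the left ledge:** I pressed to about 15 N and the wedge tilted slightly in the grip.
- **First try on the right:** the tip missed the slot and rode up over the cover, pitching the wedge about 30° in the grip. I re-levelled and regripped it on the bare bench, then repeated the pass. Force was only read at the end of each move, so a brief peak above 30 N there can't be ruled out.
- **During the wedging passes:** the push stayed below 10 N.
- **Setting the wedge down:** it pressed on the mat with about 33 N for a moment.

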